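# Set the air regulator with a flat screwdriver in its recessed slotted adjuster

### The arm

A 6-joint arm with a two-finger parallel gripper is mounted at the origin on a cart in front of the work surface, level with it; the furniture and walls round the work are solid. World frame = base frame: x ahead of the robot, y to its left, z up, the work surface at z = 0. Lengths are in m, angles in rad, forces in N, time in s.
With the tool pointing down it reaches from about 0.375 to 0.925 m from the base axis. Payload 5.7 kg.
Tool frame: the origin (TCP) lies between the finger pads; the fingertips stand 8 mm ahead of it and the grasp point (between the pads) lies 11 mm behind it; z points along the fingers, x is the direction in which the jaws open and shut, and the axes are right-handed (so a half turn about z gives the same grasp; the last joint's range is limited). The gripper opens to 88 mm and grips with 3 to 60 N. Pads are 20 mm wide; open, the fingers measure 115 mm over their backs; the gripper's body (75 mm by 178 mm) begins 61 mm behind the grasp point.
Start: joints at [-1.365, 0.359, 1.51, -0, 1.272, -0.115], TCP at [0.189, -0.569, 0.231] pointing down, gripper open.
Joint ranges: [-2.97, 2.97], [-1.01, 2.36], [0.21, 2.38], [-0.96, 4.11], [0.2, 2.71], [-2.98, 2.98]. Speed limits (rad/s): [2.39, 2.39, 3.14, 3.14, 3.14, 3.14].

### API

Orientations are given as a unit quaternion [w, x, y, z].
In Python, from station import readout, vision, job gives the robot as it stands.
- The arm moves only by the tool arm_command, never from a script. Its argument "commands" is one flat list of numbers, 7 for each row, row after row: the gripper's target within -1 to 1 (shut at 1, half-way at 0, fully open at -1), then the shift along the tool's x, y, z in m, then the turn, a rotation vector about the tool's x, y, z in rad. In form: [fingers, x, y, z, wx, wy, wz, fingers, x, y, z, wx, wy, wz, ...]. A call has 1 to 8 rows; each row is the pose to reach, as a shift and turn from the pose commanded when the call began, along the tool's axes at that moment; what a row does not reach only later rows make up. A row lasts 1/10 s, in which the tool goes at most 50 mm and 8.59 degrees, less where a joint would pass 70% of its speed; a pose out of reach is approached as far as the arm can. A call with a gripper value outside its range is refused whole. The fingers move at their own pace and stop on an object; "grip_force" is the grip in N (left out, the last holds). Time passes only in rows, so rows that repeat a pose let the fingers close. It gives the time, the measured TCP pose, the force and the opening at its end, in the units of the state.
- readout.get_obs(): the state, without advancing time (a new reading comes with each control period).
- vision.camera(name): name is "side" or "top"; returns a dict with "color" (384x512x3 uint8, red, green, blue), "fovy" (degrees; the focal length in pixels is half the picture's height over the tangent of half this angle, whatever the lens; pixels are square), "cx", "cy" (the principal point, pixels), "pose" (4x4, takes a point from camera to world coordinates). Camera axes: x right, y up, looking along -z (the intrinsics and any distortion apply to the point x, -y, -z); pixel columns grow to the right and rows downward; lengths in m; the calibration is good to about 2 mm. A picture is of the moment at which its call begins. There is no depth.
- job.sign_off(): hands the job in, once; it reports no verdict.
The state is a dict: "time": time; "q": joint angles; "joint_velocities": joint speeds; "tau": joint torques, N m; "tool_pos": TCP position; "eef_rot": TCP orientation; "ft_force": force on the tool from outside, world axes, zero at the start; "torque": the same for the moment, N m; "gripper_width": opening from 0.0 (shut) to 1.0 (fully open).
Only numpy, scipy, OpenCV 4.12 (cv2) and the standard library are available. Lean on these libraries where they do the work, as an engineer would, in place of code of your own. Each camera call takes 0.05 s, during which the arm holds its last target.

### The job

Raise the air regulator's pressure: with the big flat screwdriver from the wooden tool block, reach down the bore in the regulator's bonnet, feel for the slot until the blade drops in, and turn the adjuster clockwise until the gauge needle stands in the dark band at the top of the dial. Keep a light hand, about 5 N of push is plenty (push, side and turning forces of the driver on the regulator added up must stay under 35 N), and do not drive the needle past the long stroke beyond the band. Then stand the screwdriver back in its own hole, fully home, and leave the other things where they are.

Things in the scene. Friction and masses are not known exactly. Their poses are not given: they have to be found in the camera images.
- driver: Big flat screwdriver, 148 mm, 90 g, round black handle; stands blade down in the block, at any angle about its axis. Origin: middle of the blade's edge (tip); z up to the handle, x along the blade's width. Edge 9.4 x 1.6 mm; 10 x 2.6 mm 8 mm up; shank 10 mm thick from 12 to 66 mm; flat shoulder 23 mm wide at 66 mm; grip 28 mm thick from 90 to 135 mm.
- tool_block: Wooden block 52 x 140 x 70 mm, fixed. Origin: on the table under the axis of the driver's hole, 28 mm from the block's +y end; block runs 112 mm to -y. Hole 14 mm wide, right through, chamfered mouth at z = 70 mm, where the driver's shoulder rests (tip then 4 mm over the table). Towards -y a needle case (top z = 103 mm) 50 mm from the hole and a pencil (z = 138 mm) 92 mm from it stand fixed.
- regulator: Portable air kit, fixed: base plate 64 x 170 mm, grey receiver (54 mm thick, top z = 68 mm) towards -y, and the regulator with a ribbed round black bonnet 39 mm wide, top at z = 106 mm, gauge at its -x front. Origin: on the table under the bonnet's axis, z up. Bore in the bonnet: conical mouth 24 mm wide narrowing to 12.6 mm at z = 99 mm, then straight down to a slotted adjuster screw.
- bore_mouth (a point): Middle of the bore's mouth, 106 mm over the table; axes as the regulator's. The slotted adjuster screw (12 mm wide) fills the bore's bottom; its head lies 24 to 34 mm below this point, differently each time. Slot across the head, 4.2 mm wide, 5.5 mm deep; its angle is not known: at the start anywhere up to 0.97 rad either side of the regulator's x axis, seen from above.
- needle (a joint): Gauge needle, rad, grows clockwise on the dial, 0 at lower left; dial 52 mm wide, tilted up 45 degrees. Dark band on the dial's edge 2.11 to 2.61, middle (needle straight up) 2.356; long stroke beyond it 3.3. Starts at 0.2 to 1.1. Screw: clockwise from above raises it, 0.42 rad of screw to 1 rad of needle; stiff (0.04 N m), stays where left, does not move up or down.
- siphon_jar: Small jar with a siphon cap, 34 mm diameter, 72 mm high, loose, near the work; leave it. Origin: centre of its foot.
- mix_cup_a: Empty mixing cup, 60 mm diameter, 42 mm high, loose; leave it. Origin: centre of its foot.
- marker_a: Marker pen, 135 mm long, 17 mm thick, loose, lying near the work; leave it. Origin: middle of its underside.

How it is judged:
On the way:
1. with the driver down the bore, the needle has been brought into the dark band (value of joint needle between 2.106 and 2.606 rad and z of driver in the frame of regulator below 0.08 m and horizontal distance between driver and regulator below 0.004 m), for 0.2 s.
At the end, for the whole second after the job is handed in: The gauge needle rests in the dark band (2.356 rad, within 0.25), and the screwdriver stands released and at rest in its own hole in the tool block, upright (within 0.06 rad) and fully home (tip less than 6.5 mm above the table, within 5 mm of the hole's axis) (value of joint needle between 2.106 and 2.606 rad and z of driver in the frame of tool_block below 0.0065 m and horizontal distance between driver and tool_block below 0.005 m and angle between driver's own z axis and vertical below 0.06 rad and linear speed of driver below 0.02 m/s); the robot touches nothing.
It fails at once if the contact forces of the driver on the regulator (push, sides of the bore and turning added up) pass 35 N (contact force between driver and regulator above 35 N).
It fails at once if the needle passes the long stroke (value of joint needle above 3.3 rad).
It fails at once if the siphon jar, mixing cup or marker is shifted by more than 30 mm (distance of any of siphon_jar, mix_cup_a, marker_a from where it was at the start of the episode above 0.03 m).
It also fails if it takes over 64 s, if anything falls off the work surface, if the arm or the gripper's body presses on something with over 40 N, if the wrist force passes 120 N, or if a joint passes its speed limit or range.

## Working session

There is one attempt and no reset: what is moved stays moved. The work goes in short steps, Python scripts to look and compute and a tool call to move; the robot and the scene stay as the last step left them, time stands still between calls to the robot, and variables do not carry over. Pictures are saved under pics/ and viewed, and the job is handed in when it is done.

Besides the shell and the picture viewer there is one more tool, called after "Emit:" by a JSON object that holds its "name" and its "arguments". arm_command: Moves the arm, as the interface text tells. Its arguments: {"type":"object","properties":{"commands":{"type":"array"},"grip_force":{"type":"number"}},"required":["commands"]}

```bash
ls; mkdir -p pics; python3 - <<'E'
from station import readout, vision
import cv2, numpy as np
print(readout.get_obs())
for n in("side","top"):
    c=vision.camera(n); cv2.imwrite(f"pics/{n}0.png",c["color"][:,:,::-1]); np.savez(f"{n}0.npz",**{k:v for k,v in c.items()})
    print(n,{k:v for k,v in c.items() if k!="color"})
E
```

```text
pics
{'time': 0.0, 'q': array([-1.36507472e+00,  3.59517109e-01,  1.51144630e+00,  3.46309462e-06,
        1.27251296e+00, -1.15100966e-01]), 'joint_velocities': array([-0.00174834,  0.00018496, -0.0004105 ,  0.00046482, -0.00102835,
       -0.0001154 ]), 'tau': array([-3.36251805e-04, -5.15381420e+01, -2.70722848e+01,  6.74875430e-02,
        3.50188476e-02, -1.03750608e-04]), 'tool_pos': array([ 0.18905909, -0.56870453,  0.22979712]), 'eef_rot': array([-6.36366225e-04,  8.10970140e-01, -5.85086785e-01, -6.94360821e-04]), 'ft_force': array([ 0.17841283, -0.25055444,  0.37291863]), 'torque': array([ 0.01164432, -0.03371111, -0.00771212]), 'gripper_width': 0.9984413464005357}
side {'fovy': 51.83916659905917, 'cx': 253.47541410567405, 'cy': 189.04401869987257, 'pose': array([[ 9.48979296e-01,  1.92040924e-01, -2.50117132e-01,
         3.49868649e-01],
       [-3.15337876e-01,  5.79350826e-01, -7.51608039e-01,
        -7.89704913e-01],
       [ 5.66064783e-04,  7.92131873e-01,  6.10349716e-01,
         6.07058718e-01],
       [ 0.00000000e+00,  0.00000000e+00,  0.00000000e+00,
         1.00000000e+00]])}
top {'fovy': 44.103932641943764, 'cx': 255.3638413964586, 'cy': 187.05170099309797, 'pose': array([[ 0.0097947 ,  0.97750146, -0.21070113,  0.35236901],
       [-0.99993737,  0.00843349, -0.00735796, -0.13594787],
       [-0.00541547,  0.21076   ,  0.97752284,  0.97193926],
       [ 0.        ,  0.        ,  0.        ,  1.        ]])}
```

View pics/side0.png

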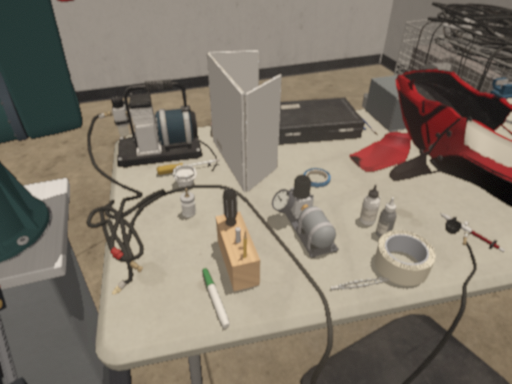

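View pics/top0.png

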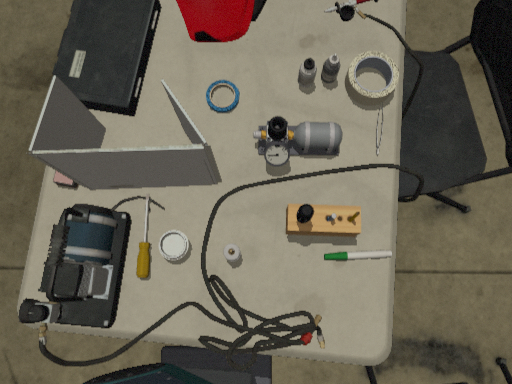

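The side view shows the driver at about (230,207), the block below it, the regulator with bonnet at about (301,186), the gauge at (281,200), and the marker at (215,297). The top view shows the driver handle at (305,213), the bonnet at (277,127), and the gauge at (276,155). Next I'll zoom in on these.

```bash
cat > h.py <<'E'
import cv2, numpy as np
def load(n,i=0):
    return dict(np.load(f"{n}{i}.npz"))
def ray(c,u,v):
    H=c["color"].shape[0]; f=H/2/np.tan(np.radians(float(c["fovy"]))/2)
    d=np.array([(u-c["cx"])/f,-(v-c["cy"])/f,-1.]); P=c["pose"]
    return P[:3,3],P[:3,:3]@d
def onz(c,u,v,z):
    o,d=ray(c,u,v); return o+d*(z-o[2])/d[2]
def proj(c,p):
    H=c["color"].shape[0]; f=H/2/np.tan(np.radians(float(c["fovy"]))/2)
    P=c["pose"]; q=P[:3,:3].T@(np.array(p)-P[:3,3]); return float(c["cx"])+f*q[0]/-q[2], float(c["cy"])-f*q[1]/-q[2]
def tri(c1,uv1,c2,uv2):
    o1,d1=ray(c1,*uv1);o2,d2=ray(c2,*uv2)
    s=np.linalg.lstsq(np.c_[d1,-d2],o2-o1,rcond=None)[0]
    a=o1+s[0]*d1;b=o2+s[1]*d2
    return (a+b)/2,np.linalg.norm(a-b)
def snap(n,i):
    from station import vision
    c=vision.camera(n); np.savez(f"{n}{i}.npz",**c); return c
def crop(c,x0,y0,w,h,s,name):
    im=cv2.resize(np.ascontiguousarray(c["color"][y0:y0+h,x0:x0+w,::-1]),None,fx=s,fy=s,interpolation=cv2.INTER_CUBIC)
    cv2.imwrite("pics/"+name,im)
E
python3 - <<'E'
from h import *
crop(load("top"),240,100,160,110,5,"t1.png")
crop(load("top"),220,190,180,80,4.4,"t2.png")
crop(load("side"),190,160,160,120,5,"s1.png")
E
```

```text
(no output)
```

View pics/t1.png

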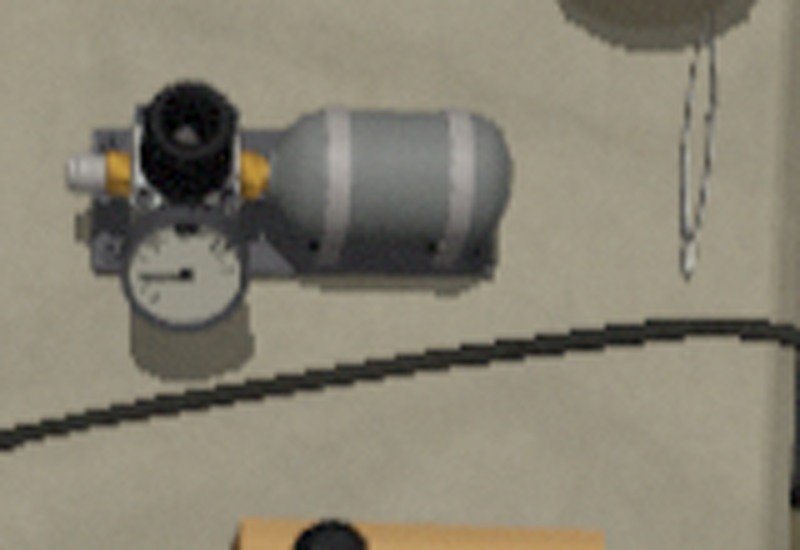

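View pics/t2.png

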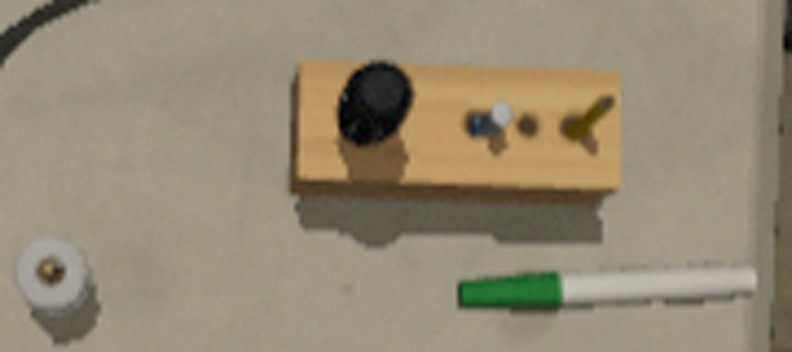

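View pics/s1.png

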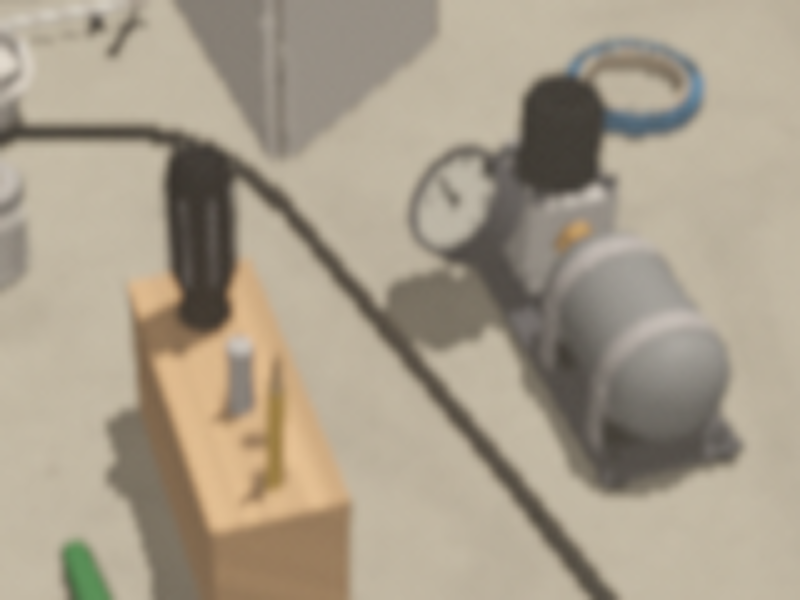

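```bash
python3 - <<'E'
from h import *
t=load("top"); s=load("side")
def mask(c,f,x0,y0,x1,y1):
    hsv=cv2.cvtColor(c["color"],cv2.COLOR_RGB2HSV).astype(int)
    m=f(hsv[...,0],hsv[...,1],hsv[...,2]).astype(np.uint8)
    k=np.zeros_like(m);k[y0:y1,x0:x1]=m[y0:y1,x0:x1];return k
def big(m): 
    cs,_=cv2.findContours(m,cv2.RETR_EXTERNAL,cv2.CHAIN_APPROX_NONE); return max(cs,key=cv2.contourArea)
wood=lambda h,s_,v:(h>8)&(h<25)&(s_>90)&(v>150)
m=mask(t,wood,270,190,380,250); c=big(cv2.morphologyEx(m,cv2.MORPH_CLOSE,np.ones((15,15))))
b=cv2.boxPoints(cv2.minAreaRect(c)); W=np.array([onz(t,u,v,.07) for u,v in b])[:,:2]
print(b,W,[np.linalg.norm(W[i]-W[i-1]) for i in range(4)])
dark=lambda h,s_,v:v<60
for n,cc,box,z in(("handle t",t,(285,200,320,225),.148),("handle s",s,(215,185,245,230),0),("bonnet t",t,(265,112,291,141),.106),("bonnet s",s,(286,170,318,204),0)):
    m=mask(cc,dark,*box); c=big(m); x,y,w,h=cv2.boundingRect(c); print(n,x,y,w,h,cv2.minEnclosingCircle(c),cv2.contourArea(c))
    if n[-1]=="t": print(cv2.fitEllipse(c))
crop(t,262,108,34,34,20,"b.png"); crop(t,290,198,34,34,20,"d.png"); crop(s,280,165,44,44,15,"bs.png");crop(s,212,180,44,50,12,"ds.png")
for n in(t,): 
  pass
E
cd pics; python3 -c "
import cv2,numpy as np
a=[cv2.resize(cv2.imread(f),(400,300) ) if 0 else cv2.resize(cv2.imread(f),(380,380)) for f in('b.png','d.png','bs.png')]
cv2.imwrite('m.png',np.hstack(a[:2]))"
```

```text
[[287.0752  229.89554]
 [288.02936 203.17963]
 [360.93634 205.78345]
 [359.98218 232.49936]] [[ 0.46364684 -0.19050629]
 [ 0.51545318 -0.1925715 ]
 [ 0.51159407 -0.33304538]
 [ 0.45993684 -0.32931527]] [np.float64(0.1388585440188263), np.float64(0.05184748333443152), np.float64(0.14052688053826062), np.float64(0.051791735162182016)]
handle t 297 204 16 19 ((303.76446533203125, 213.16941833496094), 9.723624229431152) 207.0
((304.4747314453125, 213.30764770507812), (13.960875511169434, 19.142032623291016), 28.37371063232422)
handle s 225 196 1 3 ((225.0, 197.0), 1.000100016593933) 0.0
bonnet t 268 117 19 24 ((278.2718505859375, 128.98057556152344), 12.419416427612305) 338.5
((277.2780456542969, 128.64486694335938), (18.698320388793945, 24.309738159179688), 176.88742065429688)Traceback (most recent call last):
  File "<stdin>", line 15, in <module>
  File "<stdin>", line 8, in big
ValueError: max() iterable argument is empty
[ WARN:0@0.022] global loadsave.cpp:275 findDecoder imread_('b.png'): can't open/read file: check file path/integrity
Traceback (most recent call last):
cv2.error: OpenCV(4.12.0) /io/opencv/modules/imgproc/src/resize.cpp:4208: error: (-215:Assertion failed) !ssize.empty() in function 'resize'
```

```bash
python3 - <<'E'
from h import *
t=load("top"); s=load("side")
for (c,x,y,n) in((t,260,108,"b"),(t,288,196,"d"),(s,282,166,"bs"),(s,212,182,"ds")):
    im=cv2.resize(np.ascontiguousarray(c["color"][y:y+38,x:x+38,::-1]),(380,380),interpolation=cv2.INTER_NEAREST)
    im=cv2.convertScaleAbs(im,alpha=1.6,beta=10)
    # overlays
    for i in range(0,38,5): cv2.putText(im,str(x+i),(i*10,8),0,.3,(0,0,255));cv2.putText(im,str(y+i),(0,i*10+8),0,.3,(0,0,255))
    cv2.imwrite(f"pics/{n}.png",im)
r=lambda n:cv2.imread(f"pics/{n}.png")
cv2.imwrite("pics/m1.png",np.hstack([r("b"),r("d")]));cv2.imwrite("pics/m2.png",np.hstack([r("bs"),r("ds")]))
hx=(0.4888,-0.2195)
for z in(.07,.135,.148): print(z,proj(t,(*hx,z)),proj(s,(*hx,z)))
E
```

```text
0.07 (np.float64(302.1302010953574), np.float64(216.97414331211849)) (np.float64(229.37131155985085), np.float64(223.19755380274893))
0.135 (np.float64(305.44436991939466), np.float64(211.54793012292507)) (np.float64(228.11806615261875), np.float64(197.9309498244213))
0.148 (np.float64(306.1678345892408), np.float64(210.36341788415132)) (np.float64(227.85136781345753), np.float64(192.55406092590414))
```

View pics/m1.png

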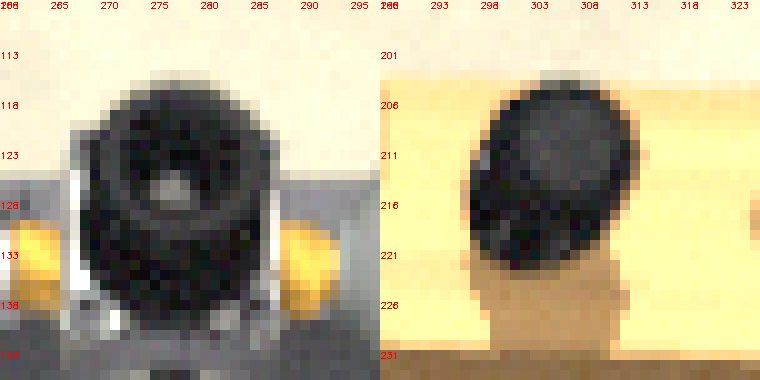

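View pics/m2.png

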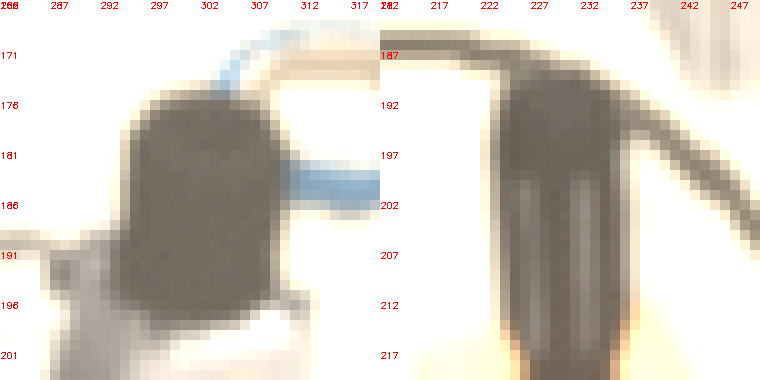

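```bash
python3 - <<'E'
from h import *
t=load("top"); s=load("side")
d=onz(t,306.5,210.6,.152); print("driver from top",d,"-> side",proj(s,d), proj(s,(d[0],d[1],.11)))
for v in(123.5,124.5):
  b=onz(t,277.2,v,.106); print("bonnet",b,"-> side",[proj(s,(b[0],b[1],z)) for z in(.106,.08)])
  print("top: rim pts",[proj(t,(b[0]+.0195*dx,b[1]+.0195*dy,.106)) for dx,dy in((1,0),(-1,0),(0,1),(0,-1))],"mouth",[proj(t,(b[0]+.012*dx,b[1]+.012*dy,.106)) for dx,dy in((1,0),(-1,0),(0,1),(0,-1))])
  print("screw",[proj(t,(b[0],b[1],.106-q)) for q in(.024,.034)])
# base plate orientation: tank/base edge
E
```

```text
driver from top [ 0.48772371 -0.21966992  0.152     ] -> side (np.float64(227.23816948324375), np.float64(191.0402071481267)) (np.float64(228.10361240977423), np.float64(208.1254301785252))
bonnet [ 0.66446494 -0.17021863  0.106     ] -> side [(np.float64(301.30147179390246), np.float64(178.62938495307662)), (np.float64(300.4183515687037), np.float64(188.21590065699522))]
top: rim pts [(np.float64(277.2008849091246), np.float64(113.92286776721029)), (np.float64(277.1991070813868), np.float64(133.16381676280017)), (np.float64(267.06418705129636), np.float64(123.42454018488553)), (np.float64(287.3390027420138), np.float64(123.5754835627127))] mouth [(np.float64(277.2005455004506), np.float64(117.59619609169309)), (np.float64(277.1994514664085), np.float64(129.43663077197195)), (np.float64(270.962199252547), np.float64(123.45356038104632)), (np.float64(283.4390087164986), np.float64(123.54644861212688))]
screw [(np.float64(276.71821245775703), np.float64(127.65680686801204)), (np.float64(276.5245262421467), np.float64(129.327909004734))]
bonnet [ 0.66243892 -0.1702188   0.106     ] -> side [(np.float64(300.4360088634926), np.float64(178.80413889284824)), (np.float64(299.56824021041007), np.float64(188.3930647989373))]
top: rim pts [(np.float64(277.20088532167216), np.float64(114.91391578064149)), (np.float64(277.1991066613355), np.float64(134.17289059226795)), (np.float64(267.05944115004166), np.float64(124.42434747550182)), (np.float64(287.3437516315582), np.float64(124.57567634389433))] mouth [(np.float64(277.20054575520436), np.float64(118.59067289707023)), (np.float64(277.19945120881323), np.float64(130.44220010731414)), (np.float64(270.95927834441983), np.float64(124.45344178216206)), (np.float64(283.4419307562857), np.float64(124.54656723820088))]
screw [(np.float64(276.71799249554493), np.float64(128.63361360675498)), (np.float64(276.5242210423899), np.float64(130.29536432216742))]
```

```bash
cat >> h.py <<'E'
def plan(pos,yaw,cur=None):
    """shift in tool axes from current (or given (pos,yaw)) to a tool-down pose"""
    if cur is None:
        from station import readout
        o=readout.get_obs(); p=o["tool_pos"]; w,x,y,z=o["eef_rot"]; y0=2*np.arctan2(y,x)
    else: p,y0=np.array(cur[0]),cur[1]
    d=np.array(pos)-p
    X=np.array([np.cos(y0),np.sin(y0),0]);Y=np.array([np.sin(y0),-np.cos(y0),0])
    wz=(-(yaw-y0)+np.pi)%(2*np.pi)-np.pi
    print("cur",p.round(4),"yaw",round((y0+np.pi)%(2*np.pi)-np.pi,4),"shift",(d@X).round(4),(d@Y).round(4),(-d[2]).round(4),"wz",wz.round(4))
E
python3 - <<'E'
from h import *
s=load("side");t=load("top")
for u,v in((277,165),(250,187),(229,160)): print(onz(s,u,v,0))
for a,b in(((217,183),(277,100)),): pass
print(onz(t,217,180,0),onz(t,217,180,.2))
plan((.4890,-.2195,.25),0)
E
```

```text
[0.69363771 0.03981139 0.        ]
[ 0.59295245 -0.03132289  0.        ]
[0.5757426  0.10495445 0.        ]
[ 0.57635718 -0.04771191  0.        ] [ 0.5302662  -0.06586859  0.2       ]
cur [ 0.1891 -0.5688  0.2299] yaw -1.25 shift -0.2369 -0.3948 -0.0201 wz -1.25
```

Emit:
{"name": "arm_command", "arguments": {"commands": [-1,-0.237,-0.395,-0.02,0,0,-1.25,-1,-0.237,-0.395,-0.02,0,0,-1.25,-1,-0.237,-0.395,-0.02,0,0,-1.25,-1,-0.237,-0.395,-0.02,0,0,-1.25,-1,-0.237,-0.395,-0.02,0,0,-1.25,-1,-0.237,-0.395,-0.02,0,0,-1.25,-1,-0.237,-0.395,-0.02,0,0,-1.25,-1,-0.237,-0.395,-0.02,0,0,-1.25], "grip_force": 30}}

```text
time: 0.9
tool_pos: [0.4503, -0.2643, 0.2479]
eef_rot: [-0.0, 1.0, -0.022, -0.0]
ft_force: [0.2, -0.1, 0.3]
gripper_width: 1.001
```

```bash
python3 - <<'E'
from h import *
plan((.4890,-.2195,.25),0)
t=snap("top",1);s=snap("side",1)
crop(t,230,150,160,110,4,"t3.png");crop(s,150,100,200,150,4,"s3.png")
E
```

```text
cur [ 0.4503 -0.2643  0.2479] yaw -0.044 shift 0.0367 -0.0465 -0.0021 wz -0.044
```

View pics/s3.png

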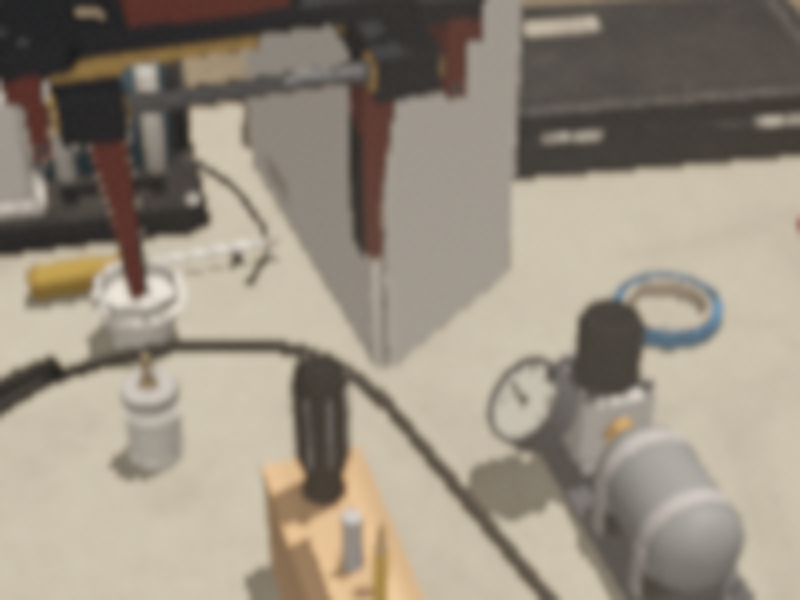

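Emit:
{"name": "arm_command", "arguments": {"commands": [-1,0.037,-0.046,0.0,0,0,-0.044,-1,0.037,-0.046,0.0,0,0,-0.044,-1,0.037,-0.046,0.04,0,0,-0.044,-1,0.037,-0.046,0.08,0,0,-0.044,-1,0.037,-0.046,0.12,0,0,-0.044,-1,0.037,-0.046,0.144,0,0,-0.044,-1,0.037,-0.046,0.144,0,0,-0.044]}}

```text
time: 1.7
tool_pos: [0.4854, -0.2213, 0.1006]
eef_rot: [-0.002, 1.0, -0.004, -0.003]
ft_force: [-0.5, 0.5, -0.3]
gripper_width: 1.002
```

```bash
python3 - <<'E'
from h import *
plan((.4890,-.2195,.104),0)
t=snap("top",2);s=snap("side",2)
crop(t,250,170,120,80,5,"t4.png");crop(s,180,130,120,110,5,"s4.png")
E
```

```text
cur [ 0.4854 -0.2213  0.1006] yaw -0.0076 shift 0.0035 -0.0018 -0.0034 wz -0.0076
```

View pics/s4.png

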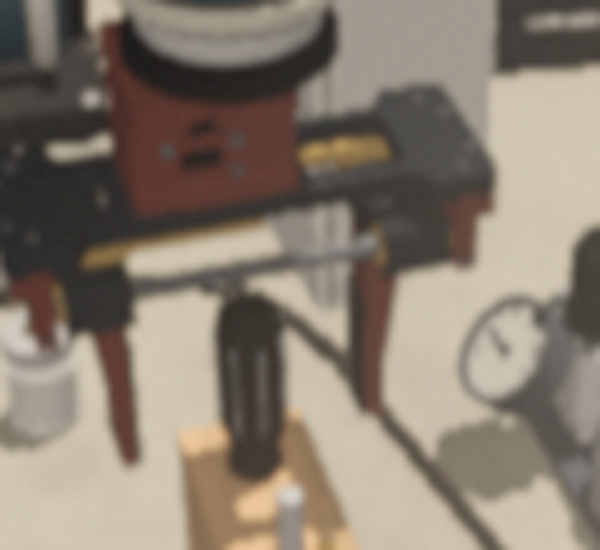

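View pics/t4.png

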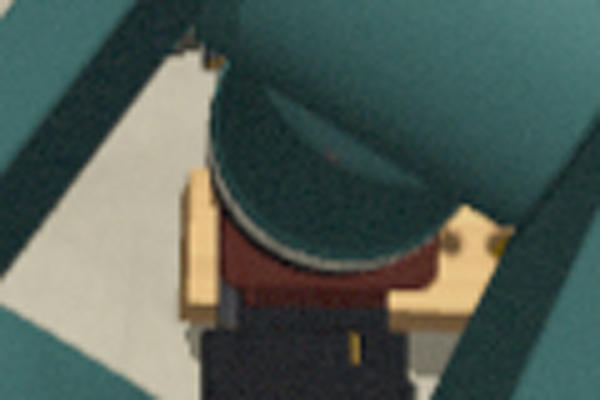

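Emit:
{"name": "arm_command", "arguments": {"commands": [-1,0.002,-0.002,-0.003,0,0,-0.008,1,0.002,-0.002,-0.003,0,0,-0.008,1,0.002,-0.002,-0.003,0,0,-0.008,1,0.002,-0.002,-0.003,0,0,-0.008,1,0.002,-0.002,-0.003,0,0,-0.008,1,0.002,-0.002,-0.003,0,0,-0.008,1,0.002,-0.002,-0.003,0,0,-0.008,1,0.002,-0.002,-0.003,0,0,-0.008], "grip_force": 40}}

```text
time: 2.6
tool_pos: [0.4907, -0.2201, 0.1069]
eef_rot: [-0.0, 1.0, 0.001, -0.0]
ft_force: [-0.3, -1.0, 0.2]
gripper_width: 0.402
```

```bash
python3 - <<'E'
from h import *
from station import readout
o=readout.get_obs(); print({k:np.round(v,4) for k,v in o.items()})
plan((.4890,-.2195,.104),0)
s=snap("side",3)
crop(s,180,130,120,110,5,"s5.png")
E
```

```text
{'time': np.float64(2.6), 'q': array([-5.5010e-01,  4.1740e-01,  1.7791e+00,  1.0000e-04,  9.4540e-01,
       -5.5210e-01]), 'joint_velocities': array([ 0.0001, -0.0002, -0.0001, -0.0002, -0.0015,  0.0007]), 'tau': array([ 6.10000e-03, -4.85232e+01, -2.02845e+01,  4.43000e-02,
        5.37000e-02,  1.00000e-04]), 'tool_pos': array([ 0.4907, -0.2201,  0.1069]), 'eef_rot': array([-1.e-04,  1.e+00,  1.e-03, -1.e-04]), 'ft_force': array([-0.3399, -0.9813,  0.2347]), 'torque': array([-0.0872, -0.0744, -0.0017]), 'gripper_width': np.float64(0.4018)}
cur [ 0.4907 -0.2201  0.1069] yaw 0.002 shift -0.0017 -0.0006 0.0029 wz 0.002
```

View pics/s5.png

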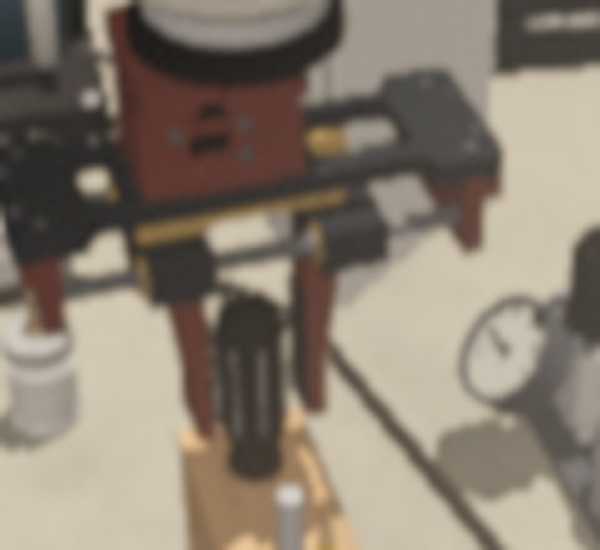

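Emit:
{"name": "arm_command", "arguments": {"commands": [0.2,-0.003,0,0.003,0,0,0,1,-0.003,0,0.003,0,0,0,1,-0.003,0,0.003,0,0,0,1,-0.003,0,0.003,0,0,0,1,-0.003,0,0.003,0,0,0,1,-0.003,0,0.003,0,0,0]}}

```text
time: 3.25
tool_pos: [0.4879, -0.2201, 0.104]
eef_rot: [-0.0, 1.0, 0.001, 0.0]
ft_force: [2.1, -0.9, -1.5]
gripper_width: 0.309
```

```bash
python3 - <<'E'
from h import *
from station import readout
o=readout.get_obs(); print({k:np.round(v,4) for k,v in o.items()})
E
```

```text
{'time': np.float64(3.25), 'q': array([-5.5300e-01,  4.1850e-01,  1.7875e+00,  2.0000e-04,  9.3560e-01,
       -5.5510e-01]), 'joint_velocities': array([ 0.0005, -0.0025, -0.0001,  0.0002,  0.0006,  0.0008]), 'tau': array([-3.64800e-01, -4.89832e+01, -1.96532e+01, -2.30000e-01,
        5.28900e-01, -6.00000e-04]), 'tool_pos': array([ 0.4879, -0.2201,  0.104 ]), 'eef_rot': array([-0.e+00,  1.e+00,  1.e-03,  1.e-04]), 'ft_force': array([ 2.0682, -0.8548, -1.4648]), 'torque': array([ 0.0124, -0.3771,  0.0377]), 'gripper_width': np.float64(0.3091)}
```

Emit:
{"name": "arm_command", "arguments": {"commands": [1,0,0,-0.02,0,0,0,1,0,0,-0.05,0,0,0,1,0,0,-0.09,0,0,0,1,0,0,-0.126,0,0,0,1,0,0,-0.126,0,0,0,1,0,0,-0.126,0,0,0]}}

```text
time: 3.85
tool_pos: [0.4878, -0.2203, 0.2306]
eef_rot: [0.0, 1.0, 0.001, 0.001]
ft_force: [-1.1, -0.1, -1.0]
gripper_width: 0.313
```

```bash
python3 - <<'E'
from h import *
from station import readout
o=readout.get_obs(); print({k:np.round(v,4) for k,v in o.items() if k in("tool_pos","ft_force","torque","gripper_width")})
s=snap("side",4);t=snap("top",4)
crop(s,190,110,80,110,5,"s6.png");crop(t,230,80,160,120,5,"t6.png")
E
```

```text
{'tool_pos': array([ 0.4878, -0.2203,  0.2306]), 'ft_force': array([-1.0894, -0.0782, -0.986 ]), 'torque': array([-0.0216, -0.0543,  0.0093]), 'gripper_width': np.float64(0.3128)}
```

View pics/s6.png

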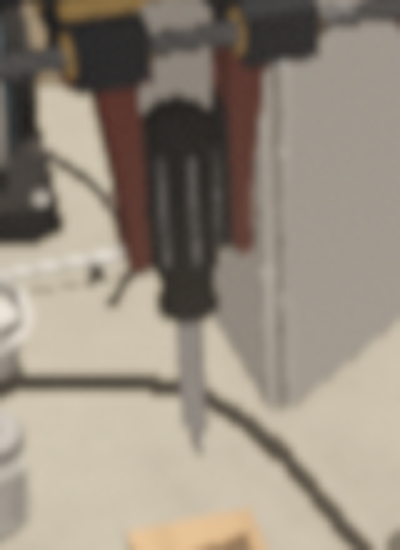

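View pics/t6.png

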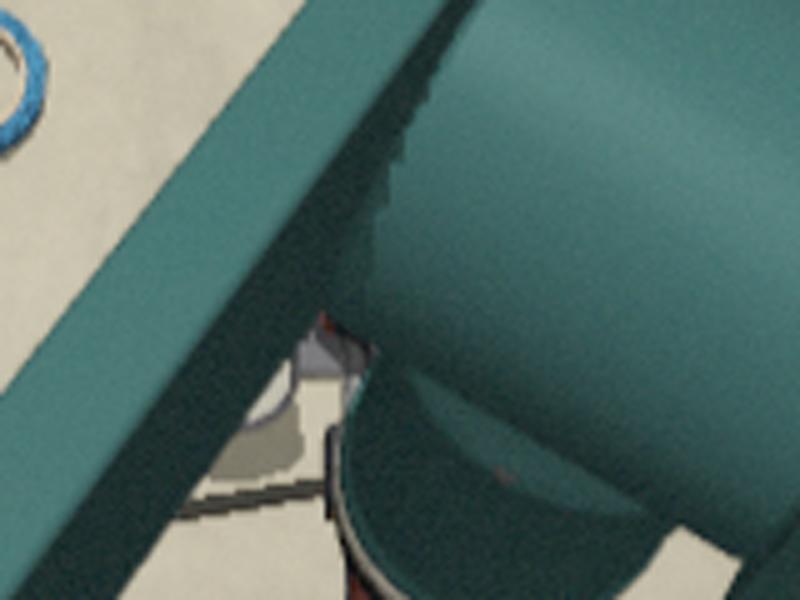

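Emit:
{"name": "arm_command", "arguments": {"commands": [1,0.175,-0.05,-0.01,0,0,0.23,1,0.175,-0.05,-0.01,0,0,0.23,1,0.175,-0.05,-0.01,0,0,0.23,1,0.175,-0.05,-0.01,0,0,0.23,1,0.175,-0.05,-0.01,0,0,0.23,1,0.175,-0.05,-0.01,0,0,0.23,1,0.175,-0.05,-0.01,0,0,0.23]}}

```text
time: 4.65
tool_pos: [0.6607, -0.1699, 0.2384]
eef_rot: [-0.0, 0.993, -0.114, -0.002]
ft_force: [0.2, -0.4, -0.9]
gripper_width: 0.311
```

```bash
python3 - <<'E'
from h import *
from station import readout
o=readout.get_obs(); print({k:np.round(v,4) for k,v in o.items() if k in("q","tool_pos","ft_force","torque","gripper_width")})
plan((.6625,-.17,.24),-.23)
s=snap("side",5);t=snap("top",5)
crop(s,260,90,90,120,5,"s7.png");crop(t,230,80,160,120,5,"t7.png")
E
```

```text
{'q': array([-3.5260e-01,  4.7350e-01,  1.3034e+00, -4.0000e-04,  1.3684e+00,
       -1.2410e-01]), 'tool_pos': array([ 0.6607, -0.1699,  0.2384]), 'ft_force': array([ 0.2058, -0.4267, -0.9187]), 'torque': array([ 0.0109, -0.0543, -0.0882]), 'gripper_width': np.float64(0.3109)}
cur [ 0.6607 -0.1699  0.2384] yaw -0.2284 shift 0.0018 -0.0003 -0.0016 wz 0.0016
```

View pics/s7.png

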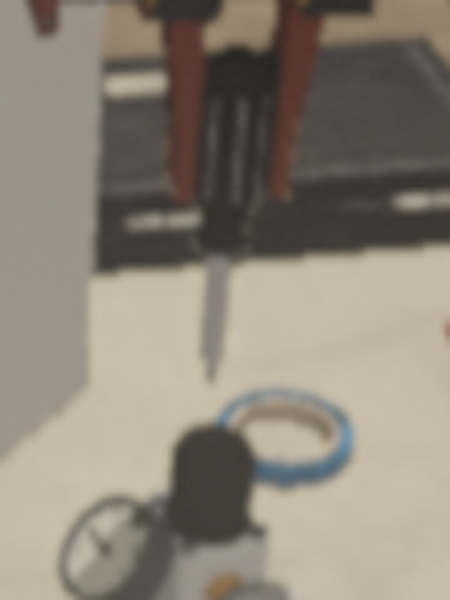

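View pics/t7.png

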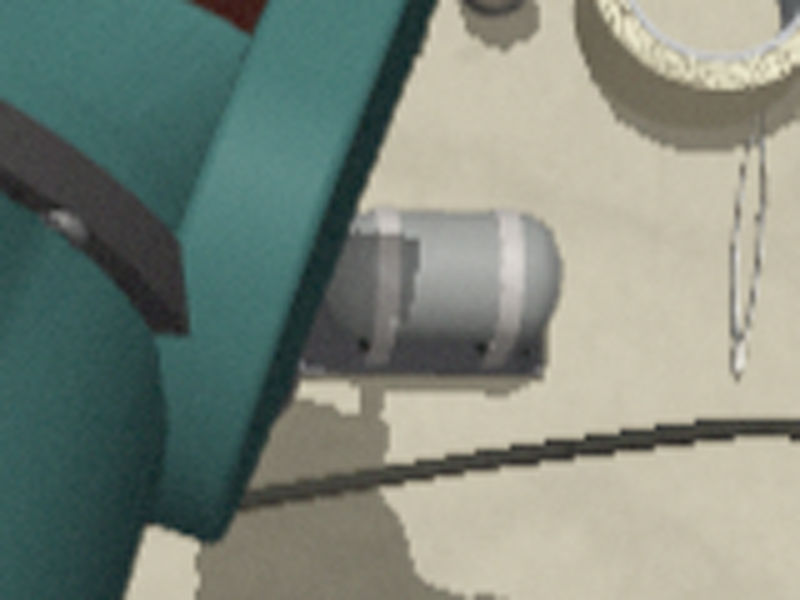

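```bash
python3 - <<'E'
from h import *
s=load("side",5)
from station import readout
o=readout.get_obs();print(o["tool_pos"],o["joint_velocities"].round(3))
print(proj(s,(.6607,-.1699,.1384)),onz(s,301.5,165.1,.1384))
# driver shank / bonnet edges by mask per row
g=cv2.cvtColor(s["color"],cv2.COLOR_RGB2GRAY).astype(int)
for r in list(range(140,168,2)): 
    print(r,g[r,290:316])
for r in range(174,198,3): print(r,g[r,288:318])
for z in(.138,.16,.106,.09): print(z,proj(s,(.6625,-.170,z)))
E
```

```text
[ 0.66106163 -0.17016759  0.23944197] [-0.004 -0.007 -0.011  0.001 -0.001  0.001]
(np.float64(300.7414737123916), np.float64(166.4073214519306)) [ 0.66419805 -0.165916    0.1384    ]
140 [63 62 62 61 62 62 61 64 68 75 72 73 76 73 73 70 70 73 75 77 73 66 65 67
 67 68]
142 [ 68  69  70  71  73  75  83  94 101 101 107 116 121 123 124 117 109 113
 126 143 150 150 151 151 150 151]
144 [151 152 152 152 153 155 163 173 178 176 167 144 130 130 132 141 162 177
 183 186 187 187 187 188 188 188]
146 [187 187 186 186 187 187 188 189 189 187 177 147 129 131 134 152 178 189
 189 188 188 188 189 189 189 190]
148 [188 189 189 188 189 189 189 189 190 186 172 143 129 131 136 155 180 189
 190 189 189 189 190 190 190 190]
150 [189 190 190 189 191 191 191 191 190 185 167 140 130 131 136 157 181 190
 190 190 190 190 190 190 191 190]
152 [190 190 190 190 190 191 191 191 191 184 164 138 131 132 140 162 183 190
 190 189 189 189 188 189 190 189]
154 [190 190 190 190 190 191 191 191 190 180 155 133 130 133 145 168 185 189
 190 189 188 188 187 187 188 189]
156 [190 190 190 190 190 191 191 191 190 180 153 132 13
[... 1201 characters left out ...]
 63  64  71  94 119 125 124 119 110 104 104]
189 [171 164 144 128 120 101  74  62  62  62  64  63  63  63  64  63  63  63
  64  64  66  91 142 178 189 189 187 185 184 184]
192 [ 76  79  91 104  95  75  64  62  63  60  62  62  63  64  64  64  64  64
  64  63  70 104 153 182 191 190 190 190 189 190]
195 [103  92  81  78  75  73  68  64  63  62  62  62  62  62  63  63  63  64
  63  63  68  77  92 110 129 157 182 189 190 189]
0.138 (np.float64(301.533920570839), np.float64(166.43805689589686))
0.16 (np.float64(302.32996549121015), np.float64(157.63783749055642))
0.106 (np.float64(300.42094522535183), np.float64(178.7419193820158))
0.09 (np.float64(299.883424664589), np.float64(184.684170564762))
```

Emit:
{"name": "arm_command", "arguments": {"commands": [1,0,0,0,0,0,0.15,1,0,0,0,0,0,0.3,1,0,0,0,0,0,0.45,1,0,0,0,0,0,0.6,1,0,0,0,0,0,0.75,1,0,0,0,0,0,0.9,1,0,0,0,0,0,1.0,1,0,0,0,0,0,1.0]}}

```text
time: 5.55
tool_pos: [0.6617, -0.1703, 0.2403]
eef_rot: [0.0, 0.817, -0.577, -0.0]
ft_force: [-0.4, -0.4, -0.9]
gripper_width: 0.314
```

Emit:
{"name": "arm_command", "arguments": {"commands": [1,0,0,0,0,0,0.15,1,0,0,0,0,0,0.3,1,0,0,0,0,0,0.45,1,0,0,0,0,0,0.57,1,0,0,0,0,0,0.57,1,0,0,0,0,0,0.57]}}

```text
time: 6.15
tool_pos: [0.6623, -0.17, 0.2401]
eef_rot: [-0.0, -0.624, 0.781, 0.0]
ft_force: [0.7, -0.4, -0.6]
gripper_width: 0.311
```

```bash
python3 - <<'E'
from h import *
from station import readout
s=snap("side",6)
o=readout.get_obs(); print({k:np.round(v,4) for k,v in o.items() if k in("time","q","tool_pos","ft_force","torque","gripper_width")})
plan((.6625,-.17,.24),-1.8)
crop(s,260,90,90,120,5,"s8.png")
g=cv2.cvtColor(s["color"],cv2.COLOR_RGB2GRAY).astype(int)
for r in list(range(146,170,2)): print(r,g[r,290:316])
E
```

```text
{'time': np.float64(6.2), 'q': array([-3.5210e-01,  4.7270e-01,  1.3006e+00,  1.0000e-04,  1.3684e+00,
        1.4420e+00]), 'tool_pos': array([ 0.6624, -0.1699,  0.2401]), 'ft_force': array([ 0.2216, -0.4906, -1.2132]), 'torque': array([ 0.0731, -0.0154, -0.0471]), 'gripper_width': np.float64(0.3106)}
cur [ 0.6624 -0.1699  0.2401] yaw -1.7941 shift 0.0 -0.0001 0.0001 wz 0.0059
146 [186 186 186 186 186 186 187 187 188 187 186 175 146 127 128 131 149 176
 187 188 188 188 188 188 189 189]
148 [187 187 188 188 188 189 188 188 189 188 185 170 142 128 128 132 153 179
 188 188 188 189 188 189 189 189]
150 [189 189 189 189 190 190 190 190 190 189 183 164 138 128 130 134 157 180
 189 189 189 189 189 189 189 189]
152 [189 189 189 189 189 190 190 190 190 189 181 159 135 128 131 142 166 183
 188 189 188 188 188 188 188 189]
154 [190 189 189 189 189 189 190 190 190 189 181 156 132 128 131 145 170 185
 188 188 187 187 186 187 187 188]
156 [189 189 189 189 190 190 190 190 190 189 179 151 131 129 132 149 176 188
 189 188 187 186 186 186 186 187]
158 [189 188 188 189 190 190 190 190 190 189 177 147 129 129 134 156 181 190
 190 189 188 187 187 187 186 187]
160 [190 191 190 189 189 189 189 190 191 186 170 142 127 129 138 160 182 189
 189 188 187 186 186 186 185 185]
162 [190 191 191 191 189 189 189 190 190 184 163 136 125 128 146 168 183 187
 186 186 185 185 184 183 183 183]
164 [190 191 191 191 190 190 189 190 190 183 163 142 136 141 154 172 183 185
 186 186 185 185 184 185 185 185]
166 [190 191 191 191 191 191 190 190 190 187 179 173 175 178 182 187 189 189
 188 187 186 183 183 182 181 182]
168 [189 189 189 189 190 190 191 191 191 190 190 190 190 190 189 189 187 181
 174 165 155 148 151 152 148 148]
```

View pics/s8.png

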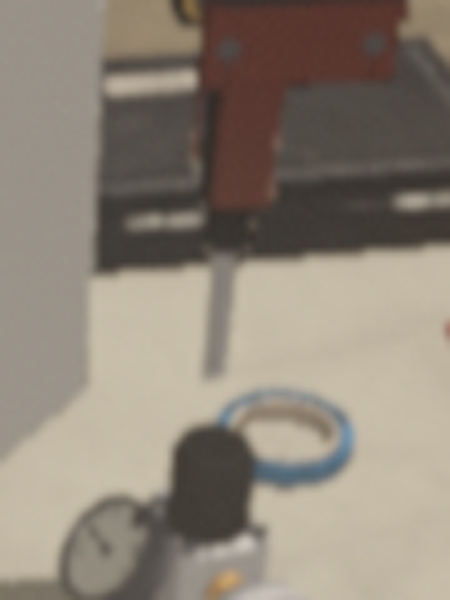

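Emit:
{"name": "arm_command", "arguments": {"commands": [1,0,-0.003,0,0,0,-0.15,1,0,-0.003,0,0,0,-0.3,1,0,-0.003,0,0,0,-0.45,1,0,-0.003,0,0,0,-0.6,1,0,-0.003,0,0,0,-0.75,1,0,-0.003,0,0,0,-0.9,1,0,-0.003,0,0,0,-1.05,1,0,-0.003,0,0,0,-1.2]}}

```text
time: 7.0
tool_pos: [0.6655, -0.1705, 0.24]
eef_rot: [-0.0, 0.957, -0.29, -0.0]
ft_force: [0.8, 0.4, -1.5]
gripper_width: 0.31
```

Emit:
{"name": "arm_command", "arguments": {"commands": [1,0,0,0,0,0,-0.15,1,0,0,0.005,0,0,-0.25,1,0,0,0.01,0,0,-0.25,1,0,0,0.015,0,0,-0.25,1,0,0,0.02,0,0,-0.25,1,0,0,0.02,0,0,-0.25,1,0,0,0.02,0,0,-0.25]}}

```text
time: 7.7
tool_pos: [0.6656, -0.1704, 0.2198]
eef_rot: [-0.0, 0.985, -0.173, -0.0]
ft_force: [0.2, 0.7, -2.1]
gripper_width: 0.309
```

```bash
python3 - <<'E'
from h import *
from station import readout
s=snap("side",7)
o=readout.get_obs(); print({k:np.round(v,4) for k,v in o.items() if k in("time","q","tool_pos","ft_force","torque","gripper_width")})
plan((.6653,-.1707,.22),-.35)
crop(s,260,90,90,120,5,"s9.png")
g=cv2.cvtColor(s["color"],cv2.COLOR_RGB2GRAY).astype(int)
for r in list(range(150,182,2)): print(r,g[r,290:316])
for z in(.12,.1,.106): print(proj(s,(o["tool_pos"][0],o["tool_pos"][1],z)))
E
```

```text
{'time': np.float64(7.75), 'q': array([-3.5120e-01,  4.9250e-01,  1.3171e+00,  1.0000e-04,  1.3320e+00,
       -2.9000e-03]), 'tool_pos': array([ 0.6657, -0.1705,  0.2201]), 'ft_force': array([ 0.0505,  0.9301, -0.8124]), 'torque': array([-0.0385, -0.0467, -0.0022]), 'gripper_width': np.float64(0.3103)}
cur [ 0.6657 -0.1705  0.2201] yaw -0.3483 shift -0.0003 0.0004 0.0001 wz 0.0017
150 [190 190 190 190 191 192 192 192 191 191 191 189 176 145 125 126 130 150
 176 186 189 191 191 191 191 191]
152 [191 191 190 191 191 192 192 192 191 190 191 188 173 145 130 133 137 158
 182 190 189 189 189 190 190 191]
154 [191 191 191 191 191 192 192 192 192 191 191 185 167 140 130 133 139 159
 181 189 189 188 187 188 189 189]
156 [191 190 190 191 191 192 191 192 191 191 190 184 161 136 131 133 144 167
 184 190 189 189 188 188 188 189]
158 [190 190 190 191 191 192 192 192 192 192 191 183 157 134 132 134 146 171
 187 190 190 189 189 188 187 188]
160 [192 192 191 191 191 191 191 192 192 193 191 181 153 131 132 134 148 174
 187 190 188 189 188 187 187 186]
162 [192 192 192 192 191 191 191 192 193 192 190 
[... 551 characters left out ...]
190 188 175 143 122 126 147 164
 162 144 134 131 130 131 132 131]
174 [189 189 190 190 190 190 187 181 171 164 157 148 136 118 109 131 153 149
 138 143 158 163 164 163 164 164]
176 [189 189 189 189 187 176 150 117  94  80  73  71  69  69  69  81  93 101
 126 159 180 187 187 186 186 187]
178 [188 189 189 184 164 127  86  66  64  65  65  65  66  65  63  63  63  66
  80 118 160 181 186 186 186 186]
180 [190 191 190 176 133  79  62  62  62  64  64  63  63  64  64  63  63  63
  64  76 116 156 175 183 185 183]
(np.float64(302.3739856252768), np.float64(173.2756515011108))
(np.float64(301.6697173945767), np.float64(180.83077880029856))
(np.float64(301.87887450297353), np.float64(178.5870192345759))
```

View pics/s9.png

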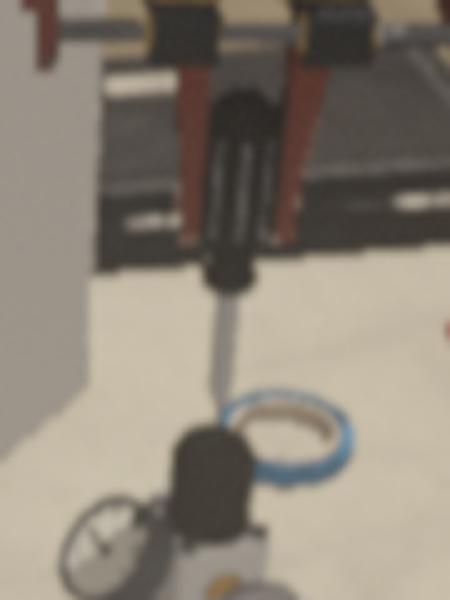

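Emit:
{"name": "arm_command", "arguments": {"commands": [1,-0.0005,0,0.006,0,0,0,1,-0.0005,0,0.012,0,0,0,1,-0.0005,0,0.016,0,0,0,1,-0.0005,0,0.018,0,0,0,1,-0.0005,0,0.018,0,0,0,1,-0.0005,0,0.018,0,0,0]}}

```text
time: 8.35
tool_pos: [0.6653, -0.1703, 0.202]
eef_rot: [-0.0, 0.985, -0.173, 0.0]
ft_force: [-0.4, 0.1, -0.9]
gripper_width: 0.311
```

```bash
cat >> h.py <<'E'
def st():
    from station import readout
    o=readout.get_obs(); w,x,y,z=o["eef_rot"]; ya=(2*np.arctan2(y,x)+np.pi)%(2*np.pi)-np.pi
    print("t",o["time"].round(2),"p",o["tool_pos"].round(4),"yaw",ya.round(3),"F",o["ft_force"].round(2),"M",o["torque"].round(3),"g",o["gripper_width"].round(3))
E
python3 -c "
from h import *
st()"
```

```text
Traceback (most recent call last):
  File "h.py", line 37, in st
    print("t",o["time"].round(2),"p",o["tool_pos"].round(4),"yaw",ya.round(3),"F",o["ft_force"].round(2),"M",o["torque"].round(3),"g",o["gripper_width"].round(3))
              ^^^^^^^^^^^^^^^
AttributeError: 'float' object has no attribute 'round'
```

Emit:
{"name": "arm_command", "arguments": {"commands": [1,0,0,0.001,0,0,0,1,0,0,0.002,0,0,0,1,0,0,0.003,0,0,0,1,0,0,0.004,0,0,0,1,0,0,0.004,0,0,0]}}

```text
time: 8.85
tool_pos: [0.665, -0.1703, 0.1978]
eef_rot: [-0.0, 0.985, -0.173, -0.0]
ft_force: [-0.4, 0.2, -0.8]
gripper_width: 0.313
```

```bash
sed -i 's/o\["time"\].round(2)/round(float(o["time"]),2)/;s/ya.round(3)/round(float(ya),3)/;s/o\["gripper_width"\].round(3)/round(float(o["gripper_width"]),3)/' h.py
python3 -c "
from h import *
st()"
```

```text
t 8.85 p [ 0.665  -0.1703  0.1978] yaw -0.348 F [-0.36  0.16 -0.83] M [-0.011 -0.001  0.028] g 0.313
```

No contact so far, so the tip is in the straight bore. I'll keep going down in small steps.

Emit:
{"name": "arm_command", "arguments": {"commands": [1,0,0,0.002,0,0,0,1,0,0,0.004,0,0,0,1,0,0,0.006,0,0,0,1,0,0,0.006,0,0,0,1,0,0,0.006,0,0,0]}}

```text
time: 9.35
tool_pos: [0.6651, -0.1702, 0.1919]
eef_rot: [-0.0, 0.985, -0.173, -0.0]
ft_force: [0.2, -0.6, -1.2]
gripper_width: 0.311
```

```bash
python3 -c "
from h import *
st()"
```

```text
t 9.35 p [ 0.6651 -0.1702  0.1919] yaw -0.348 F [ 0.16 -0.61 -1.22] M [-0.066 -0.055 -0.014] g 0.311
```

Emit:
{"name": "arm_command", "arguments": {"commands": [1,0,0,0.002,0,0,0,1,0,0,0.004,0,0,0,1,0,0,0.006,0,0,0,1,0,0,0.008,0,0,0,1,0,0,0.008,0,0,0]}}

```text
time: 9.85
tool_pos: [0.6649, -0.1702, 0.1835]
eef_rot: [-0.0, 0.985, -0.173, -0.0]
ft_force: [0.9, -0.3, -0.8]
gripper_width: 0.31
```

```bash
python3 -c "
from h import *
st()"
```

```text
t 9.85 p [ 0.6649 -0.1702  0.1835] yaw -0.348 F [ 0.92 -0.27 -0.78] M [-0.052 -0.027  0.034] g 0.31
```

Emit:
{"name": "arm_command", "arguments": {"commands": [1,0,0,0.001,0,0,0,1,0,0,0.002,0,0,0,1,0,0,0.002,0,0,0]}}

```text
time: 10.15
tool_pos: [0.6651, -0.1703, 0.1819]
eef_rot: [-0.0, 0.985, -0.173, -0.0]
ft_force: [0.6, 0.0, -1.5]
gripper_width: 0.314
```

Emit:
{"name": "arm_command", "arguments": {"commands": [1,0,0,0.001,0,0,0,1,0,0,0.001,0,0,0]}}

```text
time: 10.35
tool_pos: [0.6651, -0.1703, 0.1809]
eef_rot: [-0.0, 0.985, -0.173, -0.0]
ft_force: [0.4, -0.4, -0.0]
gripper_width: 0.309
```

Emit:
{"name": "arm_command", "arguments": {"commands": [1,0,0,0.001,0,0,0,1,0,0,0.001,0,0,0]}}

```text
time: 10.55
tool_pos: [0.6651, -0.1703, 0.1799]
eef_rot: [-0.0, 0.985, -0.173, -0.0]
ft_force: [0.2, 1.0, -1.4]
gripper_width: 0.311
```

Emit:
{"name": "arm_command", "arguments": {"commands": [1,0,0,0.001,0,0,0,1,0,0,0.001,0,0,0]}}

```text
time: 10.75
tool_pos: [0.6652, -0.1703, 0.179]
eef_rot: [-0.0, 0.985, -0.173, 0.0]
ft_force: [0.1, 0.2, -0.4]
gripper_width: 0.31
```

Emit:
{"name": "arm_command", "arguments": {"commands": [1,0,0,0.001,0,0,0,1,0,0,0.001,0,0,0]}}

```text
time: 10.95
tool_pos: [0.6654, -0.1704, 0.1786]
eef_rot: [0.0, 0.985, -0.173, 0.0]
ft_force: [-1.3, 0.5, 3.5]
gripper_width: 0.31
```

Emit:
{"name": "arm_command", "arguments": {"commands": [1,0,0,0.001,0,0,0,1,0,0,0.001,0,0,0]}}

```text
time: 11.15
tool_pos: [0.6655, -0.1704, 0.1782]
eef_rot: [0.0, 0.985, -0.173, 0.001]
ft_force: [-2.8, 0.7, 7.6]
gripper_width: 0.312
```

Emit:
{"name": "arm_command", "arguments": {"commands": [1,0,0,-0.0005,0,0,0,1,0,0,-0.0005,0,0,0.08,1,0,0,-0.0005,0,0,0.16,1,0,0,-0.0005,0,0,0.16]}}

```text
time: 11.55
tool_pos: [0.6656, -0.1704, 0.1785]
eef_rot: [0.0, 0.968, -0.252, 0.001]
ft_force: [-0.7, -0.1, 6.0]
gripper_width: 0.31
```

Emit:
{"name": "arm_command", "arguments": {"commands": [1,0,0,0,0,0,0.07,1,0,0,0,0,0,0.14,1,0,0,0,0,0,0.2]}}

```text
time: 11.85
tool_pos: [0.6658, -0.1705, 0.1784]
eef_rot: [-0.0, 0.938, -0.348, 0.001]
ft_force: [0.5, 0.1, 4.9]
gripper_width: 0.31
```

Emit:
{"name": "arm_command", "arguments": {"commands": [1,0,0,0,0,0,0.07,1,0,0,0,0,0,0.14,1,0,0,0,0,0,0.2]}}

```text
time: 12.15
tool_pos: [0.666, -0.1705, 0.1785]
eef_rot: [-0.0, 0.898, -0.44, 0.001]
ft_force: [-0.3, 0.6, 5.0]
gripper_width: 0.308
```

Emit:
{"name": "arm_command", "arguments": {"commands": [1,0,0,0,0,0,0.07,1,0,0,0,0,0,0.14,1,0,0,0,0,0,0.2]}}

```text
time: 12.45
tool_pos: [0.666, -0.1705, 0.1785]
eef_rot: [-0.0, 0.85, -0.527, 0.001]
ft_force: [0.2, 0.2, 3.7]
gripper_width: 0.312
```

Emit:
{"name": "arm_command", "arguments": {"commands": [1,0,0,0,0,0,0.07,1,0,0,0,0,0,0.14,1,0,0,0,0,0,0.2]}}

```text
time: 12.75
tool_pos: [0.666, -0.1705, 0.1784]
eef_rot: [-0.0, 0.793, -0.609, 0.001]
ft_force: [0.1, -0.2, 3.9]
gripper_width: 0.311
```

Emit:
{"name": "arm_command", "arguments": {"commands": [1,0,0,0,0,0,0.07,1,0,0,0,0,0,0.14,1,0,0,0,0,0,0.2]}}

```text
time: 13.05
tool_pos: [0.666, -0.1705, 0.1783]
eef_rot: [-0.0, 0.728, -0.686, 0.001]
ft_force: [1.1, -0.5, 4.5]
gripper_width: 0.316
```

Emit:
{"name": "arm_command", "arguments": {"commands": [1,0,0,0,0,0,0.07,1,0,0,0,0,0,0.14,1,0,0,0,0,0,0.2]}}

```text
time: 13.35
tool_pos: [0.6658, -0.1706, 0.1781]
eef_rot: [0.0, -0.656, 0.755, -0.001]
ft_force: [0.3, -0.5, 2.0]
gripper_width: 0.313
```

Emit:
{"name": "arm_command", "arguments": {"commands": [1,0,0,0,0,0,0.07,1,0,0,0,0,0,0.12,1,0,0,0,0,0,0.12]}}

```text
time: 13.65
tool_pos: [0.6658, -0.1707, 0.1779]
eef_rot: [0.0, -0.61, 0.792, -0.001]
ft_force: [1.2, -0.9, 1.0]
gripper_width: 0.313
```

Emit:
{"name": "arm_command", "arguments": {"commands": [1,0,0,0.0007,0,0,0,1,0,0,0.0007,0,0,0]}}

```text
time: 13.85
tool_pos: [0.6653, -0.17, 0.1766]
eef_rot: [0.0, -0.611, 0.792, 0.0]
ft_force: [1.3, 0.5, 0.4]
gripper_width: 0.31
```

Emit:
{"name": "arm_command", "arguments": {"commands": [1,0,0,0.0007,0,0,0,1,0,0,0.0014,0,0,0,1,0,0,0.0014,0,0,0]}}

```text
time: 14.15
tool_pos: [0.6652, -0.17, 0.1753]
eef_rot: [0.0, -0.611, 0.792, 0.0]
ft_force: [1.4, 1.6, 1.9]
gripper_width: 0.313
```

```bash
python3 -c "
from h import *
st()"
```

```text
t 14.15 p [ 0.6652 -0.17    0.1753] yaw -1.828 F [1.43 1.58 1.88] M [ 0.253 -0.247 -0.011] g 0.313
```

Emit:
{"name": "arm_command", "arguments": {"commands": [1,0,0,0,0,0,0.07,1,0,0,0,0,0,0.12,1,0,0,0,0,0,0.12]}}

```text
time: 14.45
tool_pos: [0.665, -0.17, 0.175]
eef_rot: [-0.0, -0.562, 0.827, 0.0]
ft_force: [1.0, 0.4, 0.2]
gripper_width: 0.312
```

```bash
python3 -c "
from h import *
st()"
```

```text
t 14.45 p [ 0.665 -0.17   0.175] yaw -1.948 F [0.97 0.38 0.21] M [ 0.235 -0.27  -0.016] g 0.312
```

Emit:
{"name": "arm_command", "arguments": {"commands": [1,0,0,0.0008,0,0,0,1,0,0,0.0008,0,0,0]}}

```text
time: 14.65
tool_pos: [0.6649, -0.17, 0.1743]
eef_rot: [-0.0, -0.562, 0.827, 0.0]
ft_force: [1.9, 1.0, 0.2]
gripper_width: 0.307
```

```bash
python3 - <<'E'
from h import *
st()
s=snap("side",8); crop(s,262,180,36,36,16,"g8.png")
crop(load("side",0),262,180,36,36,16,"g0.png")
a=cv2.imread("pics/g0.png")[:,:390];b=cv2.imread("pics/g8.png")[:,:390];cv2.imwrite("pics/gg8.png",np.hstack([a,b]))
E
```

```text
t 14.65 p [ 0.6649 -0.17    0.1743] yaw -1.947 F [1.89 0.97 0.21] M [ 0.404 -0.298  0.03 ] g 0.307
```

View pics/gg8.png

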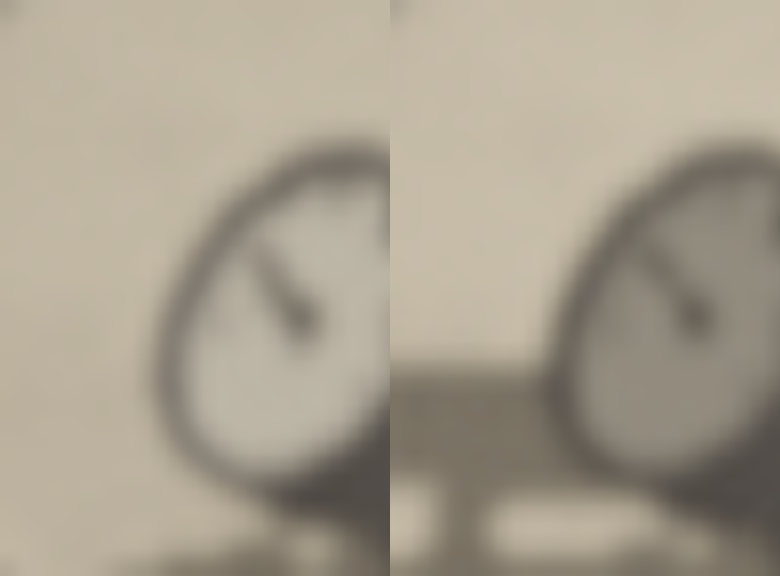

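```bash
cat >> h.py <<'E'
def needle(c,ctr,d):
    """dial centre 3D, pixel direction of needle -> needle value"""
    U=np.array([1,0,1])/2**.5; R=np.array([0,-1.,0])
    p0=np.array(proj(c,ctr)); J=np.c_[(np.array(proj(c,ctr+.02*U))-p0),(np.array(proj(c,ctr+.02*R))-p0)]
    a=np.linalg.solve(J,np.array(d)); return 2.356+np.arctan2(a[1],a[0])
E
python3 - <<'E'
from h import *
s=load("side");t=load("top")
C,e=tri(s,(280.5,199.6),t,(276.7,154.4)); print(C,e)
print(needle(s,C,(-48,-75)), needle(t,C,(-45,0)))
# predict image directions for n=2.356 in side
p0=np.array(proj(s,C))
for n in(.785,1.57,2.106,2.356,2.606,3.3):
    a=n-2.356; d=np.cos(a)*np.array([1,0,1])/2**.5+np.sin(a)*np.array([0,-1,0]); print(n,(np.array(proj(s,C+.018*d))-p0).round(2))
E
```

```text
[ 0.61701657 -0.17121927  0.06033853] 0.0021388165578661023
0.7691244212728703 0.776289044683752
0.785 [-2.96 -4.85]
1.57 [ 1.86 -7.43]
2.106 [ 4.74 -6.71]
2.356 [ 5.69 -5.69]
2.606 [ 6.28 -4.31]
3.3 [5.85 0.68]
```

Emit:
{"name": "arm_command", "arguments": {"commands": [1,0,0,0,0,0,0.05,1,0,0,0,0,0,0.1,1,0,0,0,0,0,0.15,1,0,0,0,0,0,0.2,1,0,0,0,0,0,0.2]}}

```text
time: 15.2
tool_pos: [0.6649, -0.1704, 0.1744]
eef_rot: [-0.0, -0.477, 0.879, 0.0]
ft_force: [1.3, 0.7, -1.4]
gripper_width: 0.307
```

```bash
python3 - <<'E'
from h import *
st()
s=snap("side",9); crop(s,265,185,36,30,16,"g9.png")
E
```

```text
t 15.2 p [ 0.6649 -0.1704  0.1744] yaw -2.148 F [ 1.31  0.68 -1.41] M [ 0.139 -0.189  0.052] g 0.307
```

View pics/g9.png

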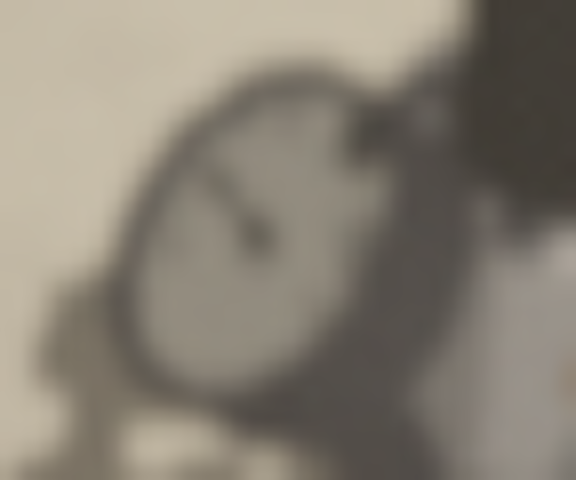

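Emit:
{"name": "arm_command", "arguments": {"commands": [1,0,0,0,0,0,0.05,1,0,0,0,0,0,0.1,1,0,0,0,0,0,0.15,1,0,0,0,0,0,0.2,1,0,0,0,0,0,0.25,1,0,0,0,0,0,0.25]}}

```text
time: 15.85
tool_pos: [0.6653, -0.1701, 0.1745]
eef_rot: [0.0, -0.364, 0.931, 0.0]
ft_force: [1.8, 0.5, -0.2]
gripper_width: 0.314
```

```bash
python3 - <<'E'
from h import *
st()
s=snap("side",10); crop(s,265,185,36,30,16,"g10.png")
E
```

```text
t 15.85 p [ 0.6653 -0.1701  0.1745] yaw -2.397 F [ 1.85  0.51 -0.25] M [ 0.37  -0.441 -0.015] g 0.314
```

View pics/g10.png

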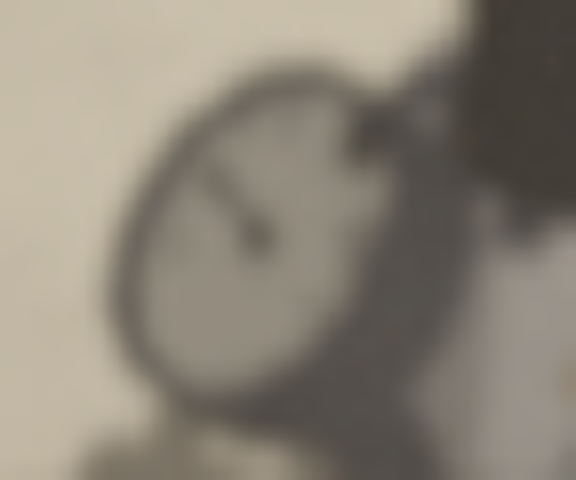

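Emit:
{"name": "arm_command", "arguments": {"commands": [1,0,0,0.0005,0,0,0,1,0,0,0.001,0,0,0,1,0,0,0.001,0,0,0]}}

```text
time: 16.2
tool_pos: [0.6653, -0.1702, 0.1737]
eef_rot: [0.0, -0.364, 0.932, 0.0]
ft_force: [1.3, 2.8, -0.1]
gripper_width: 0.312
```

```bash
python3 - <<'E'
from h import *
st()
E
```

```text
t 16.2 p [ 0.6653 -0.1702  0.1737] yaw -2.397 F [ 1.35  2.83 -0.13] M [ 0.503 -0.318  0.002] g 0.312
```

Emit:
{"name": "arm_command", "arguments": {"commands": [1,0,0,0.0004,0,0,0,1,0,0,0.0004,0,0,0.05,1,0,0,0.0004,0,0,0.1,1,0,0,0.0004,0,0,0.15,1,0,0,0.0004,0,0,0.15]}}

```text
time: 16.7
tool_pos: [0.6656, -0.1701, 0.1734]
eef_rot: [0.0, -0.292, 0.956, 0.0]
ft_force: [2.1, 1.9, 0.8]
gripper_width: 0.31
```

```bash
python3 - <<'E'
from h import *
st()
s=snap("side",11); crop(s,265,100,75,115,5,"g11.png")
E
```

```text
t 16.7 p [ 0.6656 -0.1701  0.1734] yaw -2.548 F [2.12 1.88 0.79] M [ 0.623 -0.574  0.026] g 0.31
```

View pics/g11.png

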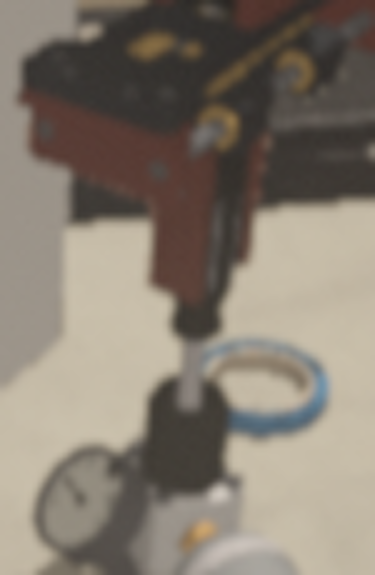

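```bash
python3 - <<'E'
from h import *
ims=[]
for i in(0,8,9,10,11):
    c=load("side",i)["color"][188:210,268:294]
    g=cv2.cvtColor(c,cv2.COLOR_RGB2GRAY); g=cv2.normalize(g.astype(float),None,0,255,cv2.NORM_MINMAX).astype(np.uint8)
    g=cv2.createCLAHE(2,(2,2)).apply(cv2.resize(g,None,fx=10,fy=10,interpolation=cv2.INTER_CUBIC)); ims.append(g)
ims.append(ims[0]*0)
cv2.imwrite("pics/n.png",np.vstack([np.hstack(ims[:3]),np.hstack(ims[3:])]))
E
```

```text
(no output)
```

View pics/n.png

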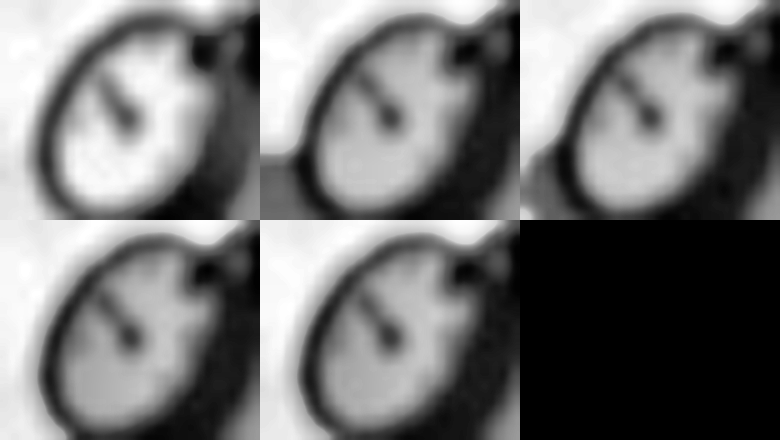

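Emit:
{"name": "arm_command", "arguments": {"commands": [1,0,0,0,0,0,0.05,1,0,0,0,0,0,0.1,1,0,0,0,0,0,0.15,1,0,0,0,0,0,0.15]}}

```text
time: 17.15
tool_pos: [0.6656, -0.1702, 0.1734]
eef_rot: [0.001, -0.22, 0.975, -0.0]
ft_force: [2.7, 1.7, 1.6]
gripper_width: 0.311
```

```bash
python3 - <<'E'
from h import *
st()
s=snap("side",12); crop(s,265,185,36,30,16,"g12.png")
st()
E
```

```text
t 17.15 p [ 0.6656 -0.1702  0.1734] yaw -2.697 F [2.67 1.7  1.64] M [ 0.657 -0.712  0.054] g 0.311
t 17.2 p [ 0.6656 -0.1702  0.1734] yaw -2.696 F [3.44 2.58 0.97] M [ 0.678 -0.731  0.025] g 0.311
```

View pics/g12.png

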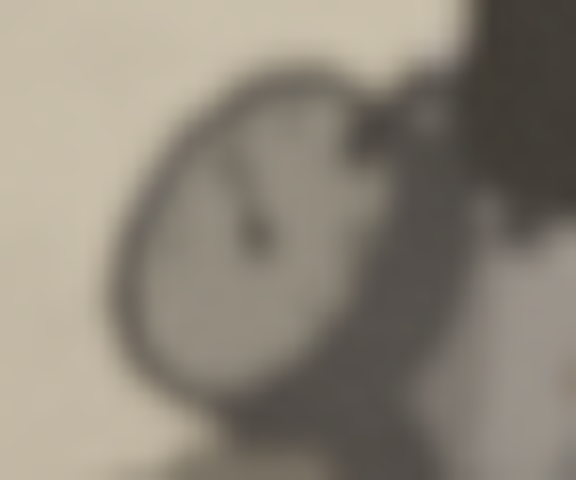

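Emit:
{"name": "arm_command", "arguments": {"commands": [1,-0.0005,0.0002,0,0,0,0.05,1,-0.0005,0.0002,0,0,0,0.1,1,-0.0005,0.0002,0,0,0,0.15,1,-0.0005,0.0002,0,0,0,0.2,1,-0.0005,0.0002,0,0,0,0.25,1,-0.0005,0.0002,0,0,0,0.3,1,-0.0005,0.0002,0,0,0,0.3]}}

```text
time: 17.9
tool_pos: [0.6659, -0.1702, 0.1734]
eef_rot: [0.0, -0.072, 0.997, -0.0]
ft_force: [2.2, 2.0, -0.7]
gripper_width: 0.315
```

```bash
python3 - <<'E'
from h import *
st()
s=snap("side",13); crop(s,265,185,36,30,16,"g13.png")
st()
from station import readout; print(readout.get_obs()["q"])
E
```

```text
t 17.9 p [ 0.6659 -0.1702  0.1734] yaw -2.997 F [ 2.25  1.96 -0.69] M [ 0.419 -0.828  0.063] g 0.315
t 17.95 p [ 0.6659 -0.1702  0.1734] yaw -2.996 F [3.05 1.21 1.28] M [ 0.387 -0.838  0.056] g 0.31
[-3.50532554e-01  5.31287494e-01  1.36931413e+00 -6.62616335e-05
  1.24001394e+00  2.64500427e+00]
```

View pics/g13.png

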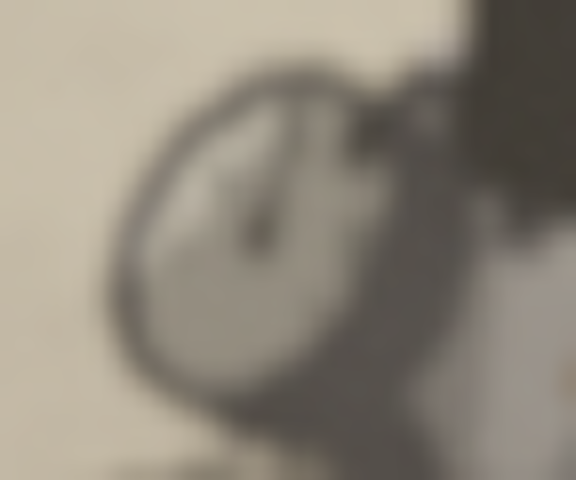

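Emit:
{"name": "arm_command", "arguments": {"commands": [1,-0.0005,0,0,0,0,0.05,1,-0.0005,0,0,0,0,0.1,1,-0.0005,0,0,0,0,0.15,1,-0.0005,0,0,0,0,0.2,1,-0.0005,0,0,0,0,0.24,1,-0.0005,0,0,0,0,0.27,1,-0.0005,0,0,0,0,0.27]}}

```text
time: 18.65
tool_pos: [0.6662, -0.1702, 0.1734]
eef_rot: [0.0, 0.063, 0.998, -0.0]
ft_force: [2.4, 0.2, 1.1]
gripper_width: 0.311
```

```bash
python3 - <<'E'
from h import *
st()
s=snap("side",14); crop(s,265,185,36,30,16,"g14.png")
st()
from station import readout; print(readout.get_obs()["q"])
E
```

```text
t 18.65 p [ 0.6662 -0.1702  0.1734] yaw 3.016 F [2.36 0.21 1.12] M [ 0.201 -0.715  0.021] g 0.311
t 18.7 p [ 0.6662 -0.1702  0.1734] yaw 3.017 F [ 1.96 -0.77  2.11] M [ 0.179 -0.756  0.086] g 0.313
[-3.50271121e-01  5.31855110e-01  1.36826923e+00 -3.20845394e-04
  1.24083239e+00  2.91632580e+00]
```

View pics/g14.png

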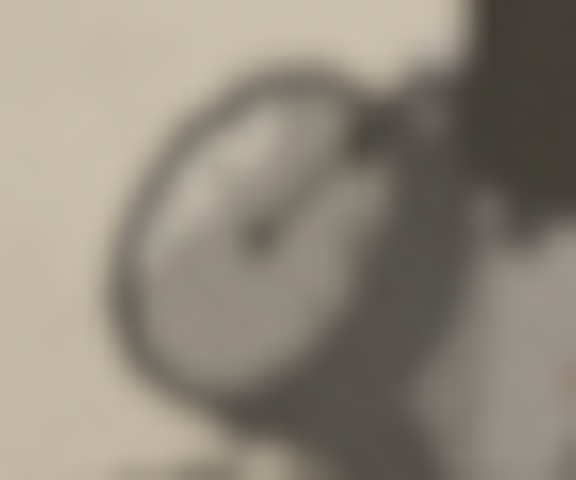

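Emit:
{"name": "arm_command", "arguments": {"commands": [1,0,0,0,0,0,0,1,0,0,0,0,0,0,1,0,0,0,0,0,-0.07,1,0,0,0,0,0,-0.14,1,0,0,0,0,0,-0.14]}}

```text
time: 19.2
tool_pos: [0.666, -0.1699, 0.1733]
eef_rot: [-0.0, -0.007, 1.0, -0.0]
ft_force: [2.2, -0.3, 1.9]
gripper_width: 0.308
```

```bash
python3 - <<'E'
from h import *
st()
s=snap("side",15); crop(s,265,185,36,30,16,"g15.png")
E
```

```text
t 19.2 p [ 0.666  -0.1699  0.1733] yaw -3.127 F [ 2.19 -0.32  1.91] M [ 0.161 -0.485 -0.   ] g 0.308
```

View pics/g15.png

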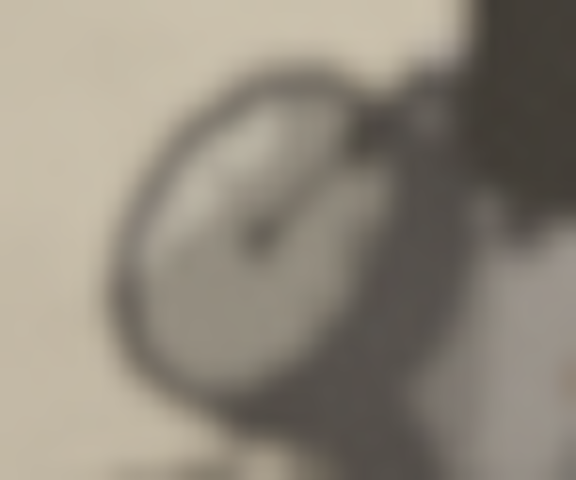

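The needle stays in the middle of the band, pointing at crop (330,165). Next I lift straight up.

Emit:
{"name": "arm_command", "arguments": {"commands": [1,0,0,-0.003,0,0,0,1,0,0,-0.008,0,0,0,1,0,0,-0.016,0,0,0,1,0,0,-0.03,0,0,0,1,0,0,-0.045,0,0,0,1,0,0,-0.062,0,0,0,1,0,0,-0.062,0,0,0]}}

```text
time: 19.95
tool_pos: [0.6675, -0.1704, 0.2393]
eef_rot: [0.003, -0.007, 1.0, -0.001]
ft_force: [-0.0, -0.1, 0.1]
gripper_width: 0.311
```

```bash
python3 - <<'E'
from h import *
st()
s=snap("side",16); crop(s,240,90,110,120,5,"s16.png")
plan((.489,-.2201,.236),0)
E
```

```text
t 19.95 p [ 0.6675 -0.1704  0.2393] yaw -3.128 F [-0.05 -0.08  0.14] M [ 0.103 -0.107 -0.002] g 0.311
cur [ 0.6668 -0.1701  0.2376] yaw -3.128 shift 0.1785 -0.0476 0.0016 wz -3.128
```

View pics/s16.png

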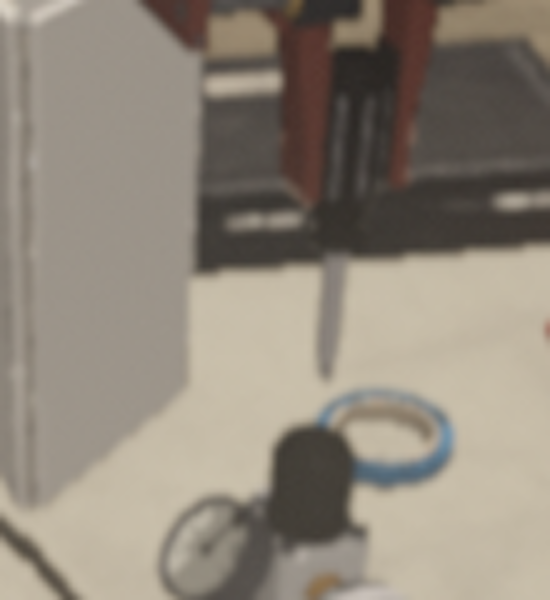

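Emit:
{"name": "arm_command", "arguments": {"commands": [1,0.178,-0.046,0,0,0,0,1,0.178,-0.046,0,0,0,0,1,0.178,-0.046,0,0,0,0,1,0.178,-0.046,0,0,0,0,1,0.178,-0.046,0,0,0,0,1,0.178,-0.046,0,0,0,0,1,0.178,-0.046,0,0,0,0,1,0.178,-0.046,0,0,0,0]}}

```text
time: 20.8
tool_pos: [0.4898, -0.2181, 0.2351]
eef_rot: [0.0, -0.007, 1.0, 0.0]
ft_force: [0.5, -0.2, -1.4]
gripper_width: 0.308
```

```bash
python3 - <<'E'
from h import *
st()
plan((.4893,-.2187,.236),-3.128)
s=snap("side",17); crop(s,190,110,80,110,5,"s17.png")
g=cv2.cvtColor(s["color"],cv2.COLOR_RGB2GRAY).astype(int); g4=cv2.cvtColor(load("side",4)["color"],cv2.COLOR_RGB2GRAY).astype(int)
for r in (176,180,184,188): print(r,g[r,218:240]); print("  4",g4[r,218:240])
E
```

```text
t 20.8 p [ 0.4898 -0.2181  0.2351] yaw -3.127 F [ 0.46 -0.22 -1.37] M [ 0.106 -0.084 -0.033] g 0.308
cur [ 0.4898 -0.2181  0.2351] yaw -3.1271 shift 0.0005 -0.0006 -0.0009 wz 0.0009
176 [196 196 196 196 196 195 189 172 146 137 136 135 144 171 187 184 169 148
 138 136 136 138]
  4 [196 196 196 197 196 195 185 157 137 134 134 136 159 184 192 185 168 149
 138 136 138 137]
180 [196 196 196 196 196 196 192 177 151 137 136 135 146 173 190 194 194 187
 171 153 141 138]
  4 [197 197 197 197 197 196 188 166 143 137 137 136 155 184 194 195 193 188
 172 153 141 137]
184 [166 167 168 174 185 189 188 179 154 138 137 136 141 165 189 196 196 195
 194 190 179 158]
  4 [166 167 168 174 186 189 183 166 143 138 137 136 151 180 194 197 197 195
 194 190 179 158]
188 [160 151 131 116 112 112 113 121 135 137 138 138 140 143 147 166 183 191
 193 194 194 193]
  4 [160 152 131 115 113 113 113 116 127 136 140 135 126 120 137 166 184 191
 194 195 194 193]
```

View pics/s17.png

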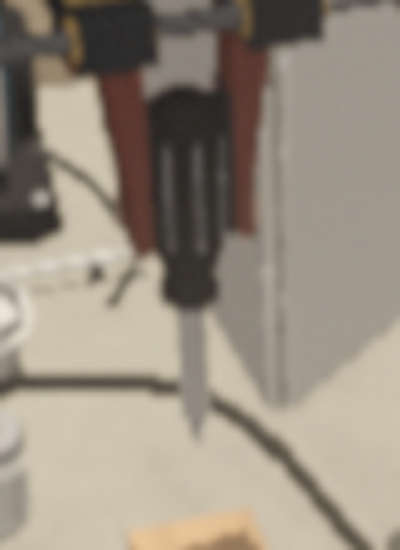

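Emit:
{"name": "arm_command", "arguments": {"commands": [1,0.0005,-0.0005,0.02,0,0,0,1,0.0005,-0.0005,0.04,0,0,0,1,0.0005,-0.0005,0.055,0,0,0,1,0.0005,-0.0005,0.06,0,0,0,1,0.0005,-0.0005,0.06,0,0,0,1,0.0005,-0.0005,0.06,0,0,0]}}

```text
time: 21.45
tool_pos: [0.4889, -0.2189, 0.1757]
eef_rot: [0.0, -0.007, 1.0, -0.0]
ft_force: [0.0, 0.2, -0.2]
gripper_width: 0.309
```

```bash
python3 - <<'E'
from h import *
st()
s=snap("side",18); crop(s,190,130,80,110,5,"s18.png")
E
```

```text
t 21.45 p [ 0.4889 -0.2189  0.1757] yaw -3.128 F [ 0.04  0.23 -0.2 ] M [ 0.144 -0.053  0.02 ] g 0.309
```

View pics/s18.png

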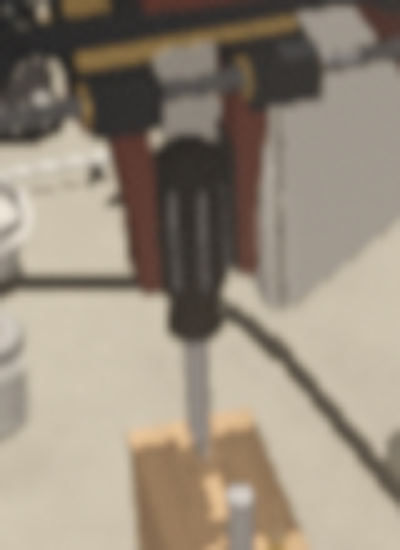

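Emit:
{"name": "arm_command", "arguments": {"commands": [1,0,0,0.004,0,0,0,1,0,0,0.007,0,0,0,1,0,0,0.01,0,0,0,1,0,0,0.013,0,0,0,1,0,0,0.013,0,0,0]}}

```text
time: 22.0
tool_pos: [0.4878, -0.2186, 0.1617]
eef_rot: [-0.0, -0.007, 1.0, 0.0]
ft_force: [-0.6, 0.3, -0.4]
gripper_width: 0.312
```

```bash
python3 - <<'E'
from h import *
st()
E
```

```text
t 22.0 p [ 0.4878 -0.2186  0.1617] yaw -3.128 F [-0.56  0.33 -0.36] M [ 0.098 -0.057  0.017] g 0.312
```

Emit:
{"name": "arm_command", "arguments": {"commands": [1,-0.001,0,0.005,0,0,0,1,-0.001,0,0.01,0,0,0,1,-0.001,0,0.015,0,0,0,1,-0.001,0,0.02,0,0,0,1,-0.001,0,0.02,0,0,0]}}

```text
time: 22.5
tool_pos: [0.4891, -0.2186, 0.1414]
eef_rot: [-0.0, -0.007, 1.0, 0.0]
ft_force: [0.6, -0.4, -1.6]
gripper_width: 0.312
```

```bash
python3 - <<'E'
from h import *
st()
E
```

```text
t 22.5 p [ 0.4891 -0.2186  0.1414] yaw -3.128 F [ 0.56 -0.36 -1.61] M [ 0.122 -0.122 -0.011] g 0.312
```

In the hole with no contact. Down to just above home (TCP 0.106).

Emit:
{"name": "arm_command", "arguments": {"commands": [1,0,0,0.008,0,0,0,1,0,0,0.016,0,0,0,1,0,0,0.024,0,0,0,1,0,0,0.03,0,0,0,1,0,0,0.034,0,0,0,1,0,0,0.035,0,0,0,1,0,0,0.035,0,0,0]}}

```text
time: 23.2
tool_pos: [0.4891, -0.2186, 0.107]
eef_rot: [-0.0, -0.007, 1.0, 0.0]
ft_force: [0.9, 0.3, -0.4]
gripper_width: 0.311
```

```bash
python3 - <<'E'
from h import *
st()
E
```

```text
t 23.2 p [ 0.4891 -0.2186  0.107 ] yaw -3.128 F [ 0.89  0.34 -0.43] M [ 0.114 -0.119  0.025] g 0.311
```

Emit:
{"name": "arm_command", "arguments": {"commands": [1,0,0,0.001,0,0,0,1,0,0,0.002,0,0,0,1,0,0,0.003,0,0,0,1,0,0,0.003,0,0,0]}}

```text
time: 23.6
tool_pos: [0.4891, -0.2187, 0.1042]
eef_rot: [-0.0, -0.007, 1.0, 0.0]
ft_force: [1.1, -0.1, -0.9]
gripper_width: 0.308
```

Emit:
{"name": "arm_command", "arguments": {"commands": [1,0,0,0.0005,0,0,0,1,0,0,0.001,0,0,0,1,0,0,0.001,0,0,0]}}

```text
time: 23.9
tool_pos: [0.4892, -0.2187, 0.1036]
eef_rot: [0.0, -0.007, 1.0, -0.0]
ft_force: [-0.7, 0.6, 3.4]
gripper_width: 0.311
```

Fz has risen to 3.4 N, so the shoulder is seated. I'll release by opening slowly and then go up.

Emit:
{"name": "arm_command", "arguments": {"commands": [0.2,0,0,-0.0005,0,0,0,0,0,0,-0.0005,0,0,0,-0.3,0,0,-0.0005,0,0,0,-0.6,0,0,-0.0005,0,0,0,-1,0,0,-0.0005,0,0,0,-1,0,0,-0.0005,0,0,0,-1,0,0,-0.0005,0,0,0,-1,0,0,-0.0005,0,0,0]}}

```text
time: 24.7
tool_pos: [0.4892, -0.2187, 0.1037]
eef_rot: [0.0, -0.007, 1.0, 0.0]
ft_force: [0.1, -0.6, 0.5]
gripper_width: 0.983
```

```bash
python3 - <<'E'
from h import *
st()
s=snap("side",19); crop(s,180,130,120,110,5,"s19.png")
E
```

```text
t 24.7 p [ 0.4892 -0.2187  0.1037] yaw -3.128 F [ 0.14 -0.62  0.52] M [ 0.129 -0.081 -0.031] g 0.983
```

View pics/s19.png

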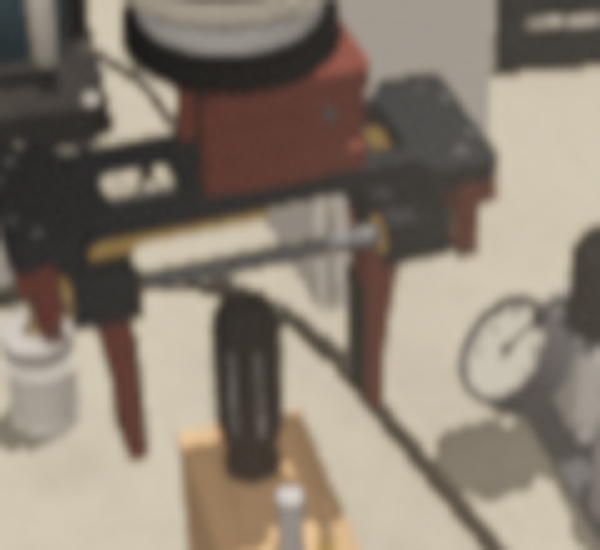

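Emit:
{"name": "arm_command", "arguments": {"commands": [-1,0,0,-0.04,0,0,0,-1,0,0,-0.08,0,0,0,-1,0,0,-0.12,0,0,0,-1,0,0,-0.14,0,0,0,-1,0.04,-0.04,-0.14,0,0,0,-1,0.07,-0.08,-0.14,0,0,0,-1,0.1,-0.12,-0.14,0,0,0,-1,0.14,-0.16,-0.14,0,0,0]}}

```text
time: 25.55
tool_pos: [0.3595, -0.3728, 0.244]
eef_rot: [0.0, -0.007, 1.0, -0.001]
ft_force: [0.8, -1.1, -0.5]
gripper_width: 1.004
```

Emit:
{"name": "arm_command", "arguments": {"commands": [-1,0.03,-0.04,0,0,0,0,-1,0.06,-0.08,0,0,0,0,-1,0.08,-0.12,0,0,0,0,-1,0.08,-0.12,0,0,0,0,-1,0.08,-0.12,0,0,0,0]}}

```text
time: 26.05
tool_pos: [0.2813, -0.4926, 0.2433]
eef_rot: [-0.0, -0.006, 1.0, 0.001]
ft_force: [0.4, 0.6, 0.1]
gripper_width: 0.999
```

```bash
python3 - <<'E'
from h import *
st()
s=snap("side",20); t=snap("top",20)
a=s["color"][150:340,170:330,::-1]; b=t["color"][110:270,215:400,::-1]
cv2.imwrite("pics/f_s.png",cv2.resize(a,None,fx=3,fy=3,interpolation=cv2.INTER_CUBIC));cv2.imwrite("pics/f_t.png",cv2.resize(b,None,fx=3.5,fy=3.5,interpolation=cv2.INTER_CUBIC))
s0=load("side",0)["color"][150:340,170:330,::-1];t0=load("top",0)["color"][110:270,215:400,::-1]
cv2.imwrite("pics/f_c.png",np.hstack([cv2.resize(x,None,fx=2.1,fy=2.1,interpolation=cv2.INTER_CUBIC) for x in (t0,b)]))
E
```

```text
t 26.05 p [ 0.2813 -0.4926  0.2433] yaw -3.13 F [0.44 0.57 0.08] M [ 0.115 -0.081 -0.017] g 0.999
```

View pics/f_c.png

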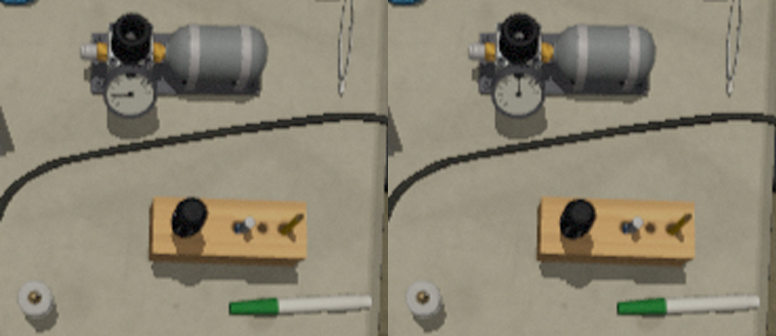

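View pics/f_s.png

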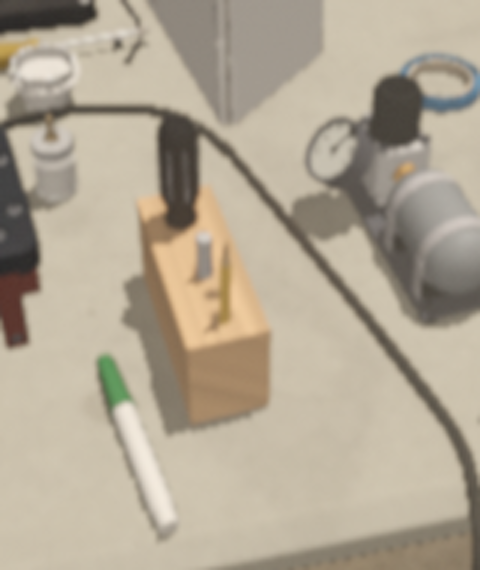

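View pics/f_t.png

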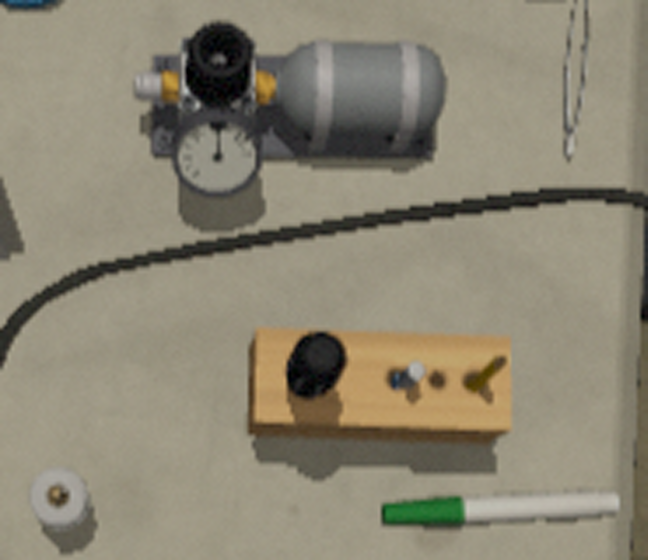

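```bash
python3 - <<'E'
from h import *
for n,b in(("top",(285,198,322,230)),("side",(215,182,245,235)),("top",(220,235,395,270)),("side",(175,180,240,330)),("top",(155,225,195,270))):
    a=load(n,0)["color"];c=load(n,20)["color"];x0,y0,x1,y1=b
    f=lambda i:cv2.GaussianBlur(cv2.cvtColor(i,cv2.COLOR_RGB2GRAY)[y0:y1,x0:x1].astype(np.float32),(3,3),0)
    d=cv2.absdiff(f(a),f(c));print(n,b,d.mean(),d.max(),cv2.phaseCorrelate(f(a),f(c)))
E
```

```text
top (285, 198, 322, 230) 3.2307327 38.3125 ((0.13810134396690898, 0.7169966791318334), 0.9813372367992997)
side (215, 182, 245, 235) 10.319261 42.1875 ((-0.584335579990471, -0.02123422690021215), 0.9281318860289491)
top (220, 235, 395, 270) 0.6336122 24.3125 ((-0.0041548652355771765, 0.06235981179703742), 0.9986828670089627)
side (175, 180, 240, 330) 13.32575 140.875 ((-0.18226857523001883, 0.021827640465687637), 0.8277590959160416)
top (155, 225, 195, 270) 0.46038195 2.75 ((0.024847370881435182, 0.4465224681241011), 1.0152773300806681)
```

```bash
python3 -c "
from station import job
print(job.sign_off())"
```

```text
the job is handed in; nothing more can be done
None
```

The regulator is set: the gauge needle went from about 0.77 rad to about 2.36 rad, the middle of the dark band. The screwdriver is back in its own hole in the block. I handed the job in at about 26 s, and sign-off gives no verdict.

- **Turning the adjuster:** I felt the screw head 27 mm down the bore, and the blade dropped into the slot during a light clockwise sweep. The strongest push the wrist sensor showed was about 8.5 N, and side forces stayed under about 4 N. I could not measure the summed driver-on-regulator force directly.
- **Wrist limit:** The last joint reached 2.92 rad at the end of the turn, close to its 2.98 limit.
- **Final pictures:** The needle stands straight up in the top view. The driver stands upright and shows no change in height in the side view, about 1 mm in -x from where it started. That is within the hole's clearance. The gripper is open and clear.
- **Other things:** The top view shows no movement of the jar, cup or marker.
- **One check that disagreed:** The side-view comparison of the area with the jar and marker had a large difference. The gripper is in that part of the picture, so I relied on the top view.

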